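Unlock the kitchen box and hold its lid up at the gauge mark

TASK

The white box on the table is locked: take the red key out of its dark wooden block, push it fully down into the brass lock at the front of the box, turn it clockwise as far as it goes so that the brass tongue swings off the lid, and leave it in the lock. Then lift the lid by its black handle until it slopes exactly like the green arm of the angle gauge at the box's end, so that somebody can reach in, and finish while holding the lid still there by the handle. Do not move the green arm, and leave the jar, cup and mug standing round the box where they are.

Things in the scene. Friction and masses are not known exactly. Their poses are not given: they have to be found in the camera images.
- box: White box fixed to the table, 170 mm deep (x), 260 wide (y), walls 100 high, wooden lid on top (lid top at 110). Origin: centre of its underside on the table; its front, with handle and lock, faces its own -x; z up. Placed and turned anew each time; lid, lock and gauge go with it.
- lid_angle (a joint): Angle of the wooden lid (rad): 0 shut, level; grows as its front edge rises; limit 1.5. Hinge along the box's y at the rear top edge. The lid weighs about 0.35 kg (varies), turns freely and falls shut when let go. It cannot rise while the lock's tongue lies over its front edge.
- lid_hinge (a point): Point on the lid's hinge line, straight behind the handle (same box y), at the height of the handle's centre when shut. Axes turn with the lid.
- lid_handle (a point): Black lid handle on a 12 mm stem: cylinder, 26 mm diameter, 36 long along the hinge, 30 mm before the lid's front edge. Origin: its centre, 210 mm from the hinge, 105 above the table when shut, box y = +85 mm. Turns with the lid: x along the lid to the hinge, y along the hinge. Gripped across its flat ends (fingers closing along y, 36 mm) it turns between the pads of an upright gripper.
- set_arm (a joint): Angle of the green gauge arm (rad, same zero, direction and hinge line as the lid): the lid angle asked for, between 0.55 and 0.95. Stiff by friction; must not be moved.
- set_arm_tip (a point): Tip of the green arm (bar 14 x 8 mm, 110 mm long from the hinge line), at the +y end of the box, 18 mm outside the lid's edge. x points along the arm to the hinge.
- lock (a joint): Angle of the brass lock cylinder (rad): 0 tongue points to the hinge, across the lid's front edge (locked); grows clockwise seen from above; stop at 1.35; the tongue is clear of the lid from 1.15. Starts between 0 and 0.15. Turning takes about 0.05 N m; it stays where it is left.
- lock_slot (a point): Centre of the key slot's mouth in the top of the brass lock (48 mm diameter, 125 mm above the table, vertical axis 125 mm before the box's centre, box y = -85 mm). Slot 22.5 x 10.5 mm, 26 deep, long side along this point's x, which turns with the lock; z up. The tongue points along +x, 48 mm from the axis, 16 wide, top 7 mm below the face.
- key: Loose key, 50 g, 67 mm tall, upright: steel blade 20 (x) x 8 (y) mm, 24 long, tip narrower; red shoulder 30 x 12 from 24 to 29 mm; flat red bow 34 (x) x 10 (y) from 29 to 67 mm. Origin: tip of the blade, z up along the key. A half turn fits the same. Home in the lock when the shoulder sits on its face, tip 24 mm below the mouth; some 0.15 rad of play.
- key_grip (a point): Grip point in the middle of the bow, 52 mm above the key's tip; grip across the 10 mm thickness (along its y).
- key_block: Dark wooden block fixed to the table, 70 (x) x 50 (y) x 55 high, with a slot like the lock's along its x in which the key stands. Origin: centre of its underside. It stands to the left of the box, in one of two places.
- small_tin: Loose glass jar with yellow lid, 52 mm diameter, 70 high; bystander beside the key block, the two change places. Origin: centre of its underside.
- cup: Loose upturned white cup, 100 mm diameter, 66 high; bystander. Origin: centre of its underside.
- mug: Loose white mug with handle, 83 x 115 x 86 mm; bystander. Origin: centre of its underside.
- lid: The wooden lid with its handle, 181 mm deep, 260 wide, 10 thick. Origin: on the hinge line, mid width; x points from its front edge to the hinge and beyond, y along the hinge, z out of its top.

How it is judged:
By the outcome, as a careful person would: the job done as asked, in the order asked, and still so for the second after the job is handed in, while the arm keeps its last pose, push and grip.
It also fails if it takes over 64 s, if anything falls off the work surface, if the arm or the gripper's body presses on something with over 40 N, if the wrist force passes 120 N, or if a joint passes its speed limit or range.

ROBOT

A 6-joint arm with a two-finger parallel gripper is mounted at the origin on a cart in front of the work surface, level with it; the furniture and walls round the work are solid. World frame = base frame: x ahead of the robot, y to its left, z up, the work surface at z = 0. Lengths are in mm, angles in rad, forces in N, time in s.
With the tool pointing down it reaches from about 350 to 875 mm from the base axis. Payload 4.2 kg.
Tool frame: the origin (TCP) lies between the finger pads, 19 mm behind the fingertips; this is the grasp point; z points along the fingers, y is the line along which they close (so a half turn about z gives the same grasp; the last joint's range is limited). The gripper opens to 85 mm and grips with 20 to 120 N. Pads are 22 mm wide; open, the fingers measure 114 mm over their backs; the gripper's body (76 mm by 85 mm) begins 54 mm behind the grasp point. The pads swing forward as they close: fully open they stand 13 mm farther back than shut.
Start: joints at [-0.866, 0.385, 0.008, 0, -1.194, -0.259], TCP at [269.499, -563.888, 250.012] pointing down, gripper open.
Joint ranges: [-3.14, 3.14], [-1.21, 2.06], [-1.07, 1.41], [-3.16, 2.05], [-2.99, -0.16], [-3.1, 3.1]. Speed limits (rad/s): [2.79, 2.79, 3.14, 3.14, 3.14, 3.14].

INTERFACE

Orientations are given as a unit quaternion [x, y, z, w].
In Python, from bench import arm gives the robot as it stands. The module is installed in compiled form; this text tells all that it offers.
- The arm moves only by the shell command python3 -m handwheel 'ROWS' [OPENING]. ROWS is JSON, a list of rows, each an object of numbers: "x", "y", "z": the shift along the world's x, y, z each as a share of 20 cm, from -1 to 1; "ax", "ay", "az": the turn, a rotation vector about the world's x, y, z each as a share of 90 degrees, from -1 to 1. In form: [{"x": .., "y": .., "z": .., "ax": .., "ay": .., "az": ..}, ...]. A call has exactly 8 rows; each row shifts and turns the commanded pose from where the row before left it; what a row does not reach is not made up. A row lasts 1/10 s, in which the tool goes at most 50 mm and 8.59 degrees, less where a joint would pass 70% of its speed; a pose out of reach is approached as far as the arm can. A call with a number of a shift or a turn outside -1 to 1 is refused whole. A call with a gripper value outside its range is refused whole. OPENING is the opening, from -1 (shut) to 1 (fully open), set as the call begins (- or left out, the last holds). The fingers move at their own pace and stop on an object; the grip force is fixed at half the most. Time passes only in rows, so rows that do not move let the fingers close, or fill a call up. It gives the time, the measured TCP pose, the force, the opening and the grip force at its end, in the units of the state.
- arm.read_state(): the state, without advancing time (a new reading comes with each control period).
- arm.get_image(name): name is "side" or "top" or "wrist"; returns the picture (384x512x3 uint8, red, green, blue); there is no depth.
- arm.camera_params(name): a dict with "K" (3x3 intrinsics, pixels), "position" and "orientation" of the camera in the world. Camera axes: x right, y down, z forward; pixel columns grow to the right and rows downward; lengths in mm; the calibration is good to about 2 mm. A picture is of the moment at which its call begins: read the wrist's pose just before it. camera_params takes no time and is no camera call; for the wrist camera it gives the pose at the moment of the call.
- arm.job_done(): hands the job in; it is judged then, once.
The state is a dict: "clock": time; "joints": joint angles; "joint_vel": joint speeds; "joint_efforts": joint torques, N m; "position": TCP position; "ee_rot": TCP orientation; "contact_force": force on the tool from outside, world axes, zero at the start; "wrist_torque": the same for the moment, N m; "gripper_width": finger opening in mm; "grasp_force": force on a finger pad.
Only numpy, scipy, OpenCV 4.12 (cv2) and the standard library are available. Lean on these libraries where they do the work, as an engineer would, in place of code of your own. Each camera call takes 0.05 s, during which the arm holds its last target. There are 200 camera calls.

## Working session

There is one attempt and no reset: what is moved stays moved. The work goes in short steps, Python scripts to look and compute and a shell command to move; the robot and the scene stay as the last step left them, time stands still between calls to the robot, and variables do not carry over. Pictures are saved under pics/ and viewed, at most 10 in all, crops included, and the job is handed in when it is done.

```bash
mkdir -p pics; python3 - <<'E'
from bench import arm
import cv2,numpy as np
ims=[]
for n in("side","top"):
    p=arm.camera_params(n);print(n,np.round(p["K"],1).tolist(),np.round(p["position"],1),np.round(p["orientation"],4))
    im=arm.get_image(n)[:,:,::-1];cv2.imwrite(f"pics/{n}0.png",im)
print(arm.read_state())
E
```

```text
side [[392.1, 0.0, 259.0], [0.0, 392.1, 191.3], [0.0, 0.0, 1.0]] [ -65.  1211.1  627.8] [-0.2139  0.7979 -0.5459  0.1398]
top [[348.4, 0.0, 253.3], [0.0, 348.4, 193.0], [0.0, 0.0, 1.0]] [ 388.    22.2 1392.9] [ 0.7048 -0.7035  0.0709 -0.0565]
{'clock': 0.1, 'joints': array([-8.66413829e-01,  3.85493634e-01,  6.78267100e-03, -3.97049957e-04,
       -1.19400209e+00, -2.58604443e-01]), 'joint_vel': array([ 0.00104995, -0.0030382 ,  0.00278144,  0.00325048, -0.00079693,
       -0.00064554]), 'joint_efforts': array([-3.41250907e-04, -3.93320131e+01,  1.88929313e+01,  4.19798702e+00,
       -2.58857704e-03,  3.15663314e-06]), 'position': array([ 269.28559452, -563.49033132,  249.03602881]), 'ee_rot': array([-2.20976586e-01,  9.75278625e-01,  9.34854909e-04, -2.80272029e-04]), 'contact_force': array([ 0.04403539,  0.38580941, -0.7271306 ]), 'wrist_torque': array([ 0.00815094,  0.01225264, -0.03411681]), 'grasp_force': 0.0, 'gripper_width': 85.25827469093514}
```

View pics/side0.png

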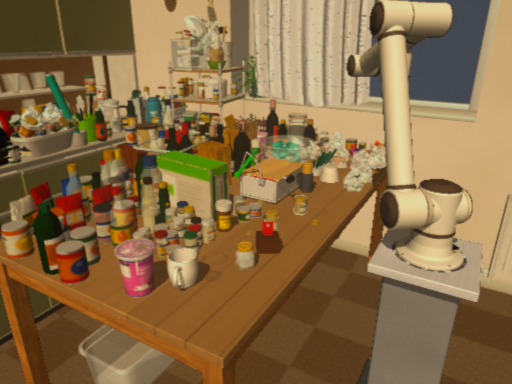

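View pics/top0.png

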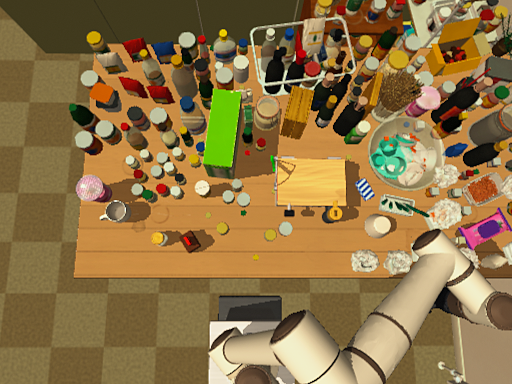

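The top view shows the box at (275–347, 157–207), handle at (289,211), lock at (336,214), key block at (191,241), jar at (158,239) and mug at (116,211). The side view shows the green arm at (245,163) and the key at (267,228). I'll zoom in.

```bash
cat > h.py <<'E'
import numpy as np,cv2
from scipy.spatial.transform import Rotation as R
from bench import arm
def cam(n):
    p=arm.camera_params(n);return np.array(p["K"]),np.array(p["position"]),R.from_quat(p["orientation"]).as_matrix()
def ray(c,u,v):
    K,P,M=c;return P,M@np.linalg.solve(K,[u,v,1.])
def plane(c,u,v,z):
    P,d=ray(c,u,v);return P+d*(z-P[2])/d[2]
def proj(c,X):
    K,P,M=c;q=K@(M.T@(np.array(X)-P));return q[:2]/q[2]
E
python3 - <<'E'
import cv2,numpy as np
t=cv2.imread("pics/top0.png");s=cv2.imread("pics/side0.png")
a=cv2.resize(t[145:230,262:362],None,fx=5,fy=5,interpolation=cv2.INTER_CUBIC)
b=cv2.resize(t[215:265,140:240],None,fx=3,fy=3,interpolation=cv2.INTER_CUBIC)
c=cv2.resize(s[140:215,225:325],None,fx=3,fy=3,interpolation=cv2.INTER_CUBIC)
o=np.zeros((600,800,3),np.uint8);o[:425,:500]=a;o[:150,500:800]=b;o[150:375,500:800]=c
d=cv2.resize(s[205:275,225:300],None,fx=3,fy=3);o[380:590,500:725]=d
cv2.imwrite("pics/crop.png",o)
E
```

```text
(no output)
```

View pics/crop.png

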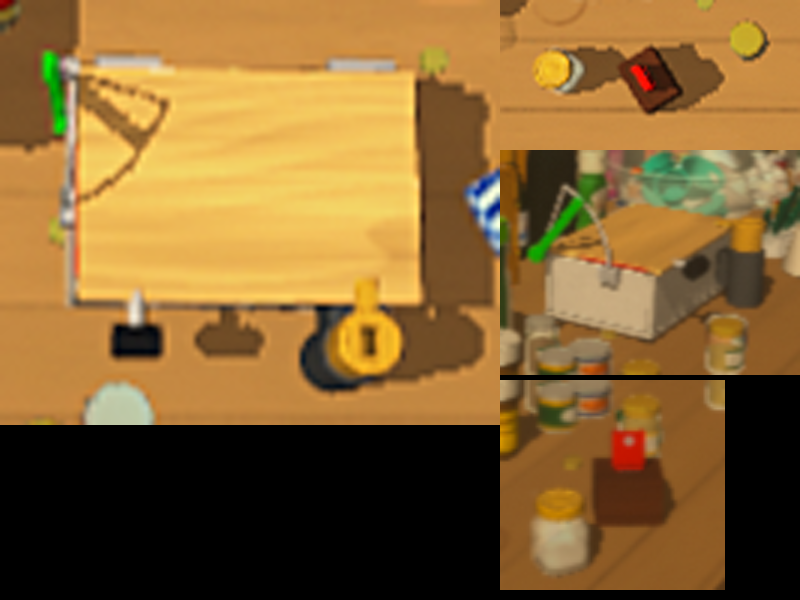

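The crop shows the lid, the lock and tongue, the handle and the green arm clearly, plus the key standing turned about 45° in its block. Now the coarse positions.

```bash
python3 - <<'E'
from h import *
c=cam("top");s=cam("side");t=cv2.imread("pics/top0.png");h=cv2.cvtColor(t,cv2.COLOR_BGR2HSV)
f=lambda x,y:(x/5+262-.4,y/5+145-.4)
for n,x,y,z in(("RL",78,73,110),("RR",418,72,110),("FR",420,302,110),("FL",78,303,110),("handle",137,340,118),("lock",369,341,125),("tongue",367,280,118),("arcL",62,85,110)):
    print(n,np.round(plane(c,*f(x,y),z),1))
def blob(m,x0,y0,x1,y1,z):
    k=np.zeros_like(m);k[y0:y1,x0:x1]=m[y0:y1,x0:x1];p=np.argwhere(k)[:,::-1].astype(np.float32)
    r=cv2.minAreaRect(p);print(len(p),p.mean(0),r,np.round(plane(c,*p.mean(0),z),1))
    b=cv2.boxPoints(r);print(np.round([plane(c,*q,z)[:2] for q in b],0).tolist())
red=((h[...,0]<6)|(h[...,0]>174))&(h[...,1]>180)&(h[...,2]>150)
blob(red,180,228,205,255,98)
dk=(h[...,2]<110)
sd=cv2.imread("pics/side0.png");hs=cv2.cvtColor(sd,cv2.COLOR_BGR2HSV)
m=((hs[...,0]<6)|(hs[...,0]>174))&(hs[...,1]>180)&(hs[...,2]>150);m[:210]=0;m[245:]=0;m[:,:255]=0;m[:,280:]=0
p=np.argwhere(m)[:,::-1];print("side key",p.min(0),p.max(0),p.mean(0))
P,d=ray(s,*p.mean(0));print("side ray at z79",P+d*(79-P[2])/d[2])
for n,x,y,z in(("keytop",645,76,98),):print(n,np.round(plane(c,(x-500)/3+140-.3,y/3+215-.3,z),1))
E
```

```text
RL [753.5 -95.4 110. ]
RR [ 755.9 -356.5  110. ]
FR [ 577.7 -349.6  110. ]
FL [576.2 -93.2 110. ]
handle [ 547.6 -135.8  118. ]
lock [ 546.4 -306.1  125. ]
tongue [ 593.  -308.3  118. ]
arcL [744.  -83.1 110. ]
29 [186.7931  240.48276] ((186.88458251953125, 240.57687377929688), (9.15255355834961, 3.0508511066436768), 56.3099365234375) [446.  239.9  98. ]
[[456.0, 254.0], [463.0, 245.0], [435.0, 225.0], [429.0, 234.0]]
side key [262 222] [272 234] [267.41666667 228.08333333]
side ray at z79 [445.43609039 248.72810316  79.        ]
keytop [447.7 235.4  98. ]
```

```bash
r='{"x":0.05,"y":0.24,"z":0,"ax":0,"ay":0,"az":0}'; true
python3 -m handwheel '[{"x":0.05,"y":0.24,"z":0,"ax":0,"ay":0,"az":0},{"x":0.05,"y":0.24,"z":0,"ax":0,"ay":0,"az":0},{"x":0.05,"y":0.24,"z":0,"ax":0,"ay":0,"az":0},{"x":0.05,"y":0.24,"z":0,"ax":0,"ay":0,"az":0},{"x":0.05,"y":0.24,"z":0,"ax":0,"ay":0,"az":0},{"x":0.05,"y":0.24,"z":0,"ax":0,"ay":0,"az":0},{"x":0.05,"y":0.24,"z":0,"ax":0,"ay":0,"az":0},{"x":0.05,"y":0.24,"z":0,"ax":0,"ay":0,"az":0}]'
python3 -m handwheel '[{"x":0.05,"y":0.24,"z":0,"ax":0,"ay":0,"az":0},{"x":0.05,"y":0.24,"z":0,"ax":0,"ay":0,"az":0},{"x":0.05,"y":0.24,"z":0,"ax":0,"ay":0,"az":0},{"x":0.05,"y":0.24,"z":0,"ax":0,"ay":0,"az":0.08},{"x":0.05,"y":0.24,"z":0,"ax":0,"ay":0,"az":0.08},{"x":0.05,"y":0.24,"z":0,"ax":0,"ay":0,"az":0},{"x":0.05,"y":0.24,"z":0,"ax":0,"ay":0,"az":0},{"x":0.05,"y":0.24,"z":0,"ax":0,"ay":0,"az":0}]'
python3 - <<'E'
from h import *
c=cam("wrist");im=arm.get_image("wrist")[:,:,::-1];cv2.imwrite("pics/w1.png",im)
print(arm.read_state()["position"],arm.read_state()["joints"]);np.savez("w1",K=c[0],P=c[1],M=c[2]);print(c)
E
```

```text
clock: 0.9
position: [349.2, -178.1, 249.9]
ee_rot: [-0.221, 0.975, 0.0, 0.0]
contact_force: [1.2, 0.8, 0.2]
gripper_width: 85.3
grasp_force: 0.0
clock: 1.7
position: [429.1, 206.1, 249.9]
ee_rot: [-0.342, 0.94, -0.0, -0.0]
contact_force: [2.0, -0.1, 0.1]
gripper_width: 85.2
grasp_force: 0.0
[431.89176601 211.91693196 249.70745843] [ 7.95150175e-01  1.36453809e-01 -3.35190850e-01  7.16738338e-04
 -1.09535836e+00 -1.66467814e+00]
(array([[331.27725344,   0.        , 254.64879495],
       [  0.        , 331.27725344, 193.47891184],
       [  0.        ,   0.        ,   1.        ]]), array([373.43481677, 159.58763568, 373.36214646]), array([[-6.42806669e-01,  7.35130031e-01,  2.15368113e-01],
       [ 7.66028398e-01,  6.16982432e-01,  1.80369544e-01],
       [-2.83273492e-04,  2.80920836e-01, -9.59730902e-01]]))
```

View pics/w1.png

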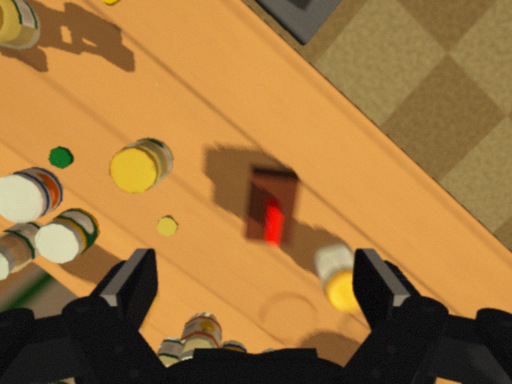

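The wrist view shows the red key at (273,225) in its block, about upright in the picture, with the jar at (337,275).

```bash
python3 - <<'E'
from h import *
z=np.load("w1.npz");c=(z["K"],z["P"],z["M"]);im=cv2.imread("pics/w1.png");h=cv2.cvtColor(im,cv2.COLOR_BGR2HSV)
red=((h[...,0]<6)|(h[...,0]>174))&(h[...,1]>200)&(h[...,2]>90);red[:150]=0;red[260:]=0;red[:,:230]=0;red[:,310:]=0
for v in range(198,250,3):
    u=np.flatnonzero(red[v]); 
    if len(u):print(v,u.min(),u.max(),im[v,u.min():u.max()+1,2].tolist())
dk=(h[...,2]<105)&(h[...,0]<12);
for v in range(160,250,8):
    u=np.flatnonzero(dk[v,225:315])+225;print(v,u.min() if len(u) else 0,u.max() if len(u) else 0)
E
```

```text
198 267 275 [92, 94, 88, 92, 91, 96, 91, 94, 104]
201 266 278 [95, 94, 100, 105, 102, 102, 103, 105, 106, 105, 107, 109, 106]
204 267 278 [92, 109, 107, 110, 114, 113, 117, 112, 111, 113, 109, 110]
207 265 279 [95, 100, 129, 161, 167, 175, 178, 176, 176, 174, 171, 167, 143, 119, 116]
210 265 280 [93, 114, 146, 165, 184, 206, 216, 216, 219, 223, 223, 216, 197, 181, 168, 134]
213 265 281 [98, 126, 158, 175, 198, 214, 222, 231, 236, 240, 241, 239, 230, 222, 207, 190, 170]
216 265 283 [107, 136, 165, 183, 205, 219, 227, 234, 239, 244, 246, 244, 240, 236, 228, 222, 212, 193, 179]
219 264 283 [94, 121, 157, 171, 192, 209, 222, 230, 236, 242, 246, 247, 244, 240, 236, 229, 216, 205, 185, 173]
222 264 282 [100, 129, 165, 181, 202, 216, 226, 234, 238, 244, 247, 246, 243, 239, 230, 223, 215, 193, 181]
225 264 282 [117, 148, 169, 189, 212, 219, 230, 237, 241, 245, 247, 244, 242, 238, 230, 221, 206, 192, 172]
228 264 282 [138, 163, 178, 199, 213, 223, 232, 238, 244, 247, 247, 243, 239, 233, 227, 216, 196, 183, 171]
231 264 281 [147, 171, 186, 206, 218, 227, 237, 241, 246, 248, 245, 241, 239, 229, 224, 213, 191, 176]
234 264 281 [162, 176, 197, 214, 222, 231, 239, 243, 248, 248, 243, 241, 235, 227, 217, 198, 186, 169]
237 264 280 [173, 186, 203, 220, 227, 236, 240, 245, 248, 246, 242, 240, 231, 224, 216, 195, 179]
240 266 279 [201, 214, 222, 234, 240, 245, 247, 243, 242, 238, 229, 223, 202, 188]
243 277 277 [224]
160 0 0
168 254 256
176 253 295
184 253 256
192 251 271
200 251 278
208 249 266
216 248 264
224 259 263
232 0 0
240 0 0
248 0 0
```

```bash
python3 -c "
import cv2;im=cv2.imread('pics/w1.png');cv2.imwrite('pics/w1c.png',cv2.resize(im[155:255,235:310],None,fx=6,fy=6,interpolation=cv2.INTER_CUBIC))"
```

```text
(no output)
```

View pics/w1c.png

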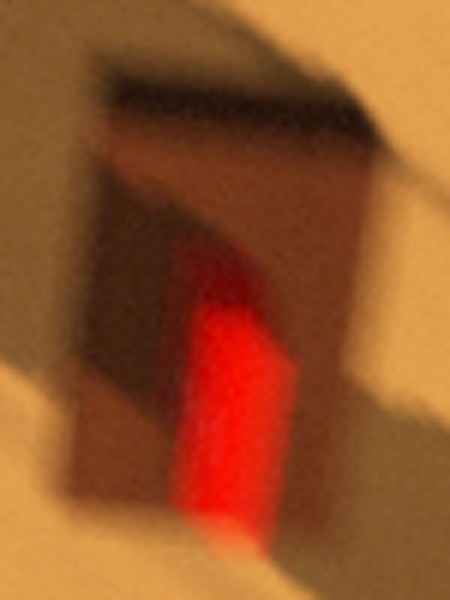

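```bash
python3 - <<'E'
from h import *
z=np.load("w1.npz");c=(z["K"],z["P"],z["M"]);g=lambda x,y:(x/6+235-.42,y/6+155-.42)
q=np.array([plane(c,*g(x,y),55)[:2] for x,y in((103,115),(376,140),(330,520),(65,495))]);print(q,q.mean(0))
for a,b in((0,3),(1,2),(0,1),(3,2)):
    d=q[b]-q[a];print(np.linalg.norm(d),np.degrees(np.arctan2(d[1],d[0])))
p=[plane(c,*g(x,y),98)[:2] for x,y in((296,368),(270,550),(180,525),(200,310))];print(np.array(p),np.mean(p,0))
d=p[1]-p[0];print(np.degrees(np.arctan2(d[1],d[0])),np.linalg.norm(d))
d=p[2]-p[3];print(np.degrees(np.arctan2(d[1],d[0])),np.linalg.norm(d))
M=R.from_quat(arm.read_state()["ee_rot"]).as_matrix();print(M,arm.read_state()["position"])
E
```

```text
[[431.21241702 204.22491665]
 [405.55693413 241.35052681]
 [461.25921753 280.83901234]
 [487.30439487 242.46642012]] [446.33324089 242.22021898]
67.88757299204524 34.28476627169121
68.27946152068893 35.33360594945577
45.12776010122808 124.6462344052476
46.376794799457315 124.16647505221584
[[434.42612421 244.42161201]
 [458.92827021 260.79260454]
 [464.55426726 247.68014126]
 [436.68450202 227.72942546]] [448.64829092 245.15594582]
33.74867754945247 29.468025970506837
35.59717770410293 34.27469731190019
[[-7.63807574e-01 -6.45436527e-01  3.11103001e-03]
 [-6.45432624e-01  7.63813859e-01  2.26218583e-03]
 [-3.83634520e-03 -2.80085593e-04 -9.99992602e-01]] [431.89176601 211.91693196 249.70745843]
```

```bash
python3 -m handwheel '[{"x":0.03,"y":0.08,"z":-0.1,"ax":0,"ay":0,"az":-0.062},{"x":0.043,"y":0.073,"z":-0.15,"ax":0,"ay":0,"az":0},{"x":0,"y":0,"z":-0.15,"ax":0,"ay":0,"az":0},{"x":0,"y":0,"z":-0.1,"ax":0,"ay":0,"az":0},{"x":0,"y":0,"z":0,"ax":0,"ay":0,"az":0},{"x":0,"y":0,"z":0,"ax":0,"ay":0,"az":0},{"x":0,"y":0,"z":0,"ax":0,"ay":0,"az":0},{"x":0,"y":0,"z":0,"ax":0,"ay":0,"az":0}]' 0
python3 - <<'E'
from h import *
c=cam("wrist");s=arm.read_state();im=arm.get_image("wrist")[:,:,::-1];cv2.imwrite("pics/w2.png",im)
M=R.from_quat(s["ee_rot"]).as_matrix();print(s["position"],np.degrees(np.arctan2(M[1,1],M[0,1])));np.savez("w2",K=c[0],P=c[1],M=c[2])
print(proj(c,[446.5,242.5,98]))
E
```

```text
clock: 2.55
position: [444.7, 235.2, 151.4]
ee_rot: [-0.295, 0.955, 0.001, 0.001]
contact_force: [-0.1, 0.5, -0.8]
gripper_width: 42.5
grasp_force: 0.0
[444.7065171  235.17744251 151.43969358] 124.36294633432388
[263.32613067 237.01219381]
```

View pics/w2.png

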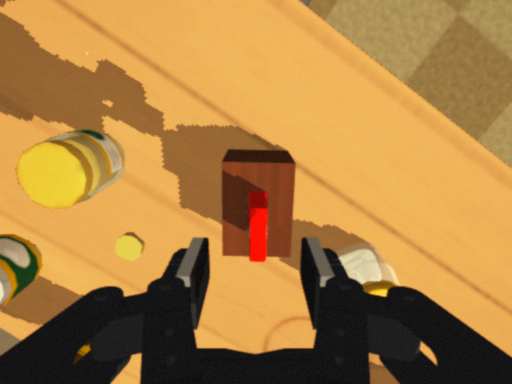

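The key is now crisp and aligned with the picture, at (258,226), with the fingers on either side at u=200 and 310.

```bash
python3 - <<'E'
from h import *
z=np.load("w2.npz");c=(z["K"],z["P"],z["M"]);im=cv2.imread("pics/w2.png");h=cv2.cvtColor(im,cv2.COLOR_BGR2HSV)
red=((h[...,0]<6)|(h[...,0]>174))&(h[...,1]>200)&(h[...,2]>200);red[:150]=0;red[275:]=0;red[:,:230]=0;red[:,310:]=0
p=np.argwhere(red)[:,::-1].astype(np.float32);print(p.min(0),p.max(0));r=cv2.minAreaRect(p);print(r)
for v in range(200,266,5):
    u=np.flatnonzero(red[v]);print(v,(u.min(),u.max()) if len(u) else 0)
b=np.array([plane(c,*q,98)[:2] for q in cv2.boxPoints(r)]);print(b,b.mean(0))
for i in range(4):
    d=b[i]-b[i-1];print(np.linalg.norm(d),np.degrees(np.arctan2(d[1],d[0])))
# block top
dk=(h[...,0]<12)&(h[...,1]>120)&(h[...,2]<140)&(h[...,2]>50)
for v in range(165,256,15):
    u=np.flatnonzero(dk[v,215:300])+215;print(v,u.min(),u.max())
q=np.array([plane(c,x,y,55)[:2] for x,y in((223,162),(295,162),(292,256),(223.5,256))]);print(q.mean(0))
print(q)
E
```

```text
[250. 194.] [267. 260.]
((258.5, 227.0), (66.0, 17.0), 90.0)
200 0
205 0
210 (np.int64(255), np.int64(267))
215 (np.int64(253), np.int64(267))
220 (np.int64(251), np.int64(267))
225 (np.int64(250), np.int64(266))
230 (np.int64(250), np.int64(266))
235 (np.int64(250), np.int64(266))
240 (np.int64(250), np.int64(266))
245 (np.int64(250), np.int64(266))
250 (np.int64(250), np.int64(266))
255 (np.int64(250), np.int64(265))
260 (np.int64(251), np.int64(264))
265 0
[[429.35625009 221.55013897]
 [424.01411563 229.35912872]
 [457.38907626 252.71595029]
 [463.06614648 244.41671004]] [443.45639711 237.01048201]
40.73373524578721 -145.84961855109555
9.461433368862977 124.37605393326196
40.7360910058988 34.98550892651401
10.055173536682375 -55.62603835426267
165 223 294
180 223 293
195 223 292
210 223 291
225 225 291
240 224 290
255 268 289
[447.28688094 240.11123298]
[[431.94830564 200.66969246]
 [404.59908518 240.6466645 ]
 [462.13288408 280.27501581]
 [490.46724886 238.85355914]]
```

```bash
python3 -m handwheel '[{"x":0.01,"y":0.022,"z":-0.1,"ax":0,"ay":0,"az":0.005},{"x":0,"y":0,"z":-0.12,"ax":0,"ay":0,"az":0},{"x":0,"y":0,"z":-0.12,"ax":0,"ay":0,"az":0},{"x":0,"y":0,"z":0,"ax":0,"ay":0,"az":0},{"x":0,"y":0,"z":0,"ax":0,"ay":0,"az":0},{"x":0,"y":0,"z":0,"ax":0,"ay":0,"az":0},{"x":0,"y":0,"z":0,"ax":0,"ay":0,"az":0},{"x":0,"y":0,"z":0,"ax":0,"ay":0,"az":0}]' 0
python3 -m handwheel '[{"x":0,"y":0,"z":0,"ax":0,"ay":0,"az":0},{"x":0,"y":0,"z":0,"ax":0,"ay":0,"az":0},{"x":0,"y":0,"z":0,"ax":0,"ay":0,"az":0},{"x":0,"y":0,"z":0,"ax":0,"ay":0,"az":0},{"x":0,"y":0,"z":0,"ax":0,"ay":0,"az":0},{"x":0,"y":0,"z":0,"ax":0,"ay":0,"az":0},{"x":0,"y":0,"z":0,"ax":0,"ay":0,"az":0},{"x":0,"y":0,"z":0,"ax":0,"ay":0,"az":0}]' -1
```

```text
clock: 3.4
position: [446.5, 239.5, 83.0]
ee_rot: [-0.299, 0.954, 0.0, 0.001]
contact_force: [0.3, -0.6, -0.2]
gripper_width: 42.7
grasp_force: 0.0
clock: 4.2
position: [446.2, 239.2, 82.3]
ee_rot: [-0.299, 0.954, 0.0, 0.0]
contact_force: [-1.4, -0.5, 4.6]
gripper_width: 9.5
grasp_force: 59.8
```

```bash
python3 -m handwheel '[{"x":0,"y":0,"z":0.1,"ax":0,"ay":0,"az":0},{"x":0,"y":0,"z":0.2,"ax":0,"ay":0,"az":0},{"x":0,"y":0,"z":0.2,"ax":0,"ay":0,"az":0},{"x":0,"y":0,"z":0.2,"ax":0,"ay":0,"az":0},{"x":0.01,"y":-0.06,"z":0.14,"ax":0,"ay":0,"az":0},{"x":0.03,"y":-0.15,"z":0,"ax":0,"ay":0,"az":-0.04},{"x":0.04,"y":-0.22,"z":0,"ax":0,"ay":0,"az":-0.05},{"x":0.04,"y":-0.22,"z":0,"ax":0,"ay":0,"az":-0.05}]'
python3 -m handwheel '[{"x":0.04,"y":-0.22,"z":0,"ax":0,"ay":0,"az":-0.05},{"x":0.04,"y":-0.22,"z":0,"ax":0,"ay":0,"az":-0.05},{"x":0.04,"y":-0.22,"z":0,"ax":0,"ay":0,"az":-0.05},{"x":0.04,"y":-0.22,"z":0,"ax":0,"ay":0,"az":-0.05},{"x":0.04,"y":-0.22,"z":0,"ax":0,"ay":0,"az":-0.05},{"x":0.04,"y":-0.22,"z":0,"ax":0,"ay":0,"az":0},{"x":0.04,"y":-0.22,"z":0,"ax":0,"ay":0,"az":0},{"x":0.04,"y":-0.22,"z":0,"ax":0,"ay":0,"az":0}]'
python3 -m handwheel '[{"x":0.03,"y":-0.14,"z":0,"ax":0,"ay":0,"az":0},{"x":0.03,"y":-0.14,"z":0,"ax":0,"ay":0,"az":0},{"x":0,"y":-0.04,"z":0,"ax":0,"ay":0,"az":0},{"x":0,"y":0,"z":0,"ax":0,"ay":0,"az":0},{"x":0,"y":0,"z":0,"ax":0,"ay":0,"az":0},{"x":0,"y":0,"z":0,"ax":0,"ay":0,"az":0},{"x":0,"y":0,"z":0,"ax":0,"ay":0,"az":0},{"x":0,"y":0,"z":0,"ax":0,"ay":0,"az":0}]'
python3 - <<'E'
from h import *
c=cam("wrist");s=arm.read_state();im=arm.get_image("wrist")[:,:,::-1];cv2.imwrite("pics/w3.png",im)
M=R.from_quat(s["ee_rot"]).as_matrix();print(s["position"],np.degrees(np.arctan2(M[1,1],M[0,1])),s["joints"],M);np.savez("w3",K=c[0],P=c[1],M=c[2])
t=s["position"]-[0,0,52];print(proj(c,t))
E
```

```text
clock: 5.0
position: [469.9, 108.2, 249.5]
ee_rot: [-0.192, 0.981, 0.0, -0.0]
contact_force: [1.4, -0.5, -1.1]
gripper_width: 9.1
grasp_force: 59.2
clock: 5.8
position: [534.0, -244.6, 249.0]
ee_rot: [0.003, 1.0, 0.0, -0.0]
contact_force: [2.0, 1.4, -0.4]
gripper_width: 9.0
grasp_force: 59.2
clock: 6.6
position: [546.2, -306.1, 250.4]
ee_rot: [0.002, 1.0, -0.0, 0.0]
contact_force: [0.5, -0.3, -0.6]
gripper_width: 9.3
grasp_force: 59.2
[ 546.23116781 -306.06201404  250.38379182] 89.77926353805715 [-2.52695214e-01  3.86199176e-01  1.11924630e-02 -9.08340593e-05
 -1.19528368e+00 -1.32192039e+00] [[-9.99992448e-01  3.85256851e-03  5.10996559e-04]
 [ 3.85254618e-03  9.99992578e-01 -4.46704638e-05]
 [-5.11164862e-04 -4.27014886e-05 -9.99999868e-01]]
[255.89369939 228.78328404]
```

View pics/w3.png

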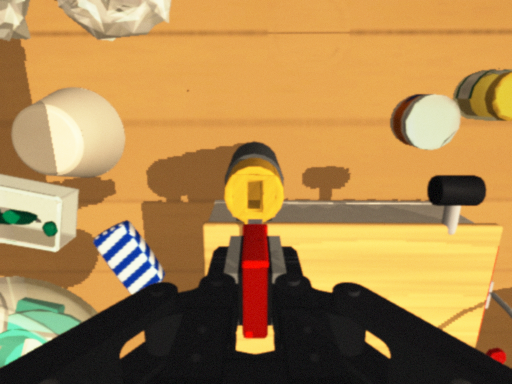

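The lock face is at about (255,191), its slot at (255,193), and the key is in the gripper at (255,280). The handle is at (456,190). I'll measure the face and slot numerically.

```bash
python3 - <<'E'
from h import *
z=np.load("w3.npz");c=(z["K"],z["P"],z["M"]);im=cv2.imread("pics/w3.png");h=cv2.cvtColor(im,cv2.COLOR_BGR2HSV)
br=(h[...,1]>190)&(h[...,2]>215)&(h[...,0]>18)&(h[...,0]<32)
m=np.zeros((384,512),np.uint8);m[160:222,220:290]=br[160:222,220:290]*255
cs,_=cv2.findContours(m,cv2.RETR_EXTERNAL,cv2.CHAIN_APPROX_NONE);k=max(cs,key=cv2.contourArea)
w=np.array([plane(c,*p[0],125)[:2] for p in k])
A=np.c_[2*w,np.ones(len(w))]
for _ in range(3):
    x=np.linalg.lstsq(A,(w**2).sum(1),rcond=None)[0];rr=np.sqrt(x[2]+x[0]**2+x[1]**2);res=np.linalg.norm(w-x[:2],axis=1)-rr
    print(x[:2],rr,len(w));g=abs(res)<1.2;w=w[g];A=A[g]
sub=im[172:215,240:272];np.set_printoptions(linewidth=250)
print(h[172:215:2,240:272:2,2])
d=np.argwhere(h[175:213,243:268,2]<205)[:,::-1]+[243,175]
print(len(d),d.min(0),d.max(0),cv2.minAreaRect(d.astype(np.float32)))
W=np.array([plane(c,*p,125)[:2] for p in d]);print("slot",W.mean(0),W.min(0),W.max(0),np.linalg.eigh(np.cov(W.T)))
# key: tip from picture
red=((h[...,0]<6)|(h[...,0]>174))&(h[...,1]>200)
for v in range(222,345,8):
    u=np.flatnonzero(red[v,230:285])+230;print(v,(u.min(),u.max()) if len(u) else 0,end=' ')
print(h[220:228,236:274,2])
E
```

```text
[ 547.34995294 -307.45970488] 22.49838580737133 170
[ 547.77347223 -307.42858508] 22.740206962576718 150
[ 547.79461064 -307.43319541] 22.75195223688233 149
[[252 253 253 252 252 252 251 252 251 251 252 252 253 253 254 253]
 [249 248 248 248 246 240 238 236 230 237 247 250 250 251 251 252]
 [250 251 252 251 250 251 251 250 249 248 249 249 250 249 248 248]
 [251 252 252 251 249 250 250 251 250 250 251 250 251 250 249 250]
 [252 252 251 250 245 241 240 238 234 230 226 229 244 249 250 250]
 [252 251 251 249 214 196 191 189 185 177 158 201 247 250 250 250]
 [252 250 251 248 199 180 180 180 174 175 147 195 248 251 250 251]
 [251 251 251 248 199 181 180 176 173 178 146 197 248 250 250 251]
 [251 251 251 249 199 182 178 173 176 178 156 200 248 251 251 251]
 [251 251 251 249 205 180 173 177 178 181 162 199 248 251 251 251]
 [251 250 252 248 198 176 176 177 178 183 163 191 247 251 252 251]
 [250 250 251 248 192 174 178 178 179 183 162 191 248 251 251 250]
 [250 251 251 250 193 175 175 185 183 181 164 208 251 251 251 250]
 [251 251 251 250 194 175 180 181 182 179 164 207 251 251 251 251]
 [250
[... 1873 characters left out ...]
15 111 112 112 115 118 123 143 171 170 159 163 169 178 180 184 186 187 188 186]
 [224 197 173 161 159 158 153 139 143 167 173 150 135 131 134 133 133 137 136 134 135 137 138 142 144 152 159 157 156 174 193 218 229 232 231 230 230 230]
 [247 241 214 188 181 178 162 138 123 117 120 127 127 132 132 130 130 134 135 138 136 140 140 140 140 147 150 157 167 175 197 232 246 247 248 247 248 248]
 [252 250 237 210 196 187 168 143 124 118 121 125 126 127 126 132 133 132 135 135 133 136 137 142 144 140 147 157 181 192 212 236 249 251 251 252 252 252]
 [253 253 249 229 201 190 166 153 134 115 120 124 127 128 131 131 131 131 135 130 136 140 137 141 143 142 145 160 185 221 240 245 251 252 253 253 253 253]]
```

```bash
python3 - <<'E'
from h import *
z=np.load("w3.npz");c=(z["K"],z["P"],z["M"]);im=cv2.imread("pics/w3.png");np.set_printoptions(linewidth=250)
print(im[206:246,248:262:3].reshape(40,-1))
P=np.array([546.23,-306.06,250.38])
for n,o in(("shoulder bot front",(-15,0,-28)),("sh top front",(-15,0,-23)),("bow bot front",(-17,0,-23)),("bow top front",(-17,0,15)),("bow top back",(17,0,15)),("tip front",(-10,0,-52)),("tip mid",(0,0,-52))):print(n,proj(c,P+o))
E
```

```text
[[ 24 106 159  21  87 133  22  84 126  23  80 118  27 119 177]
 [ 28 116 173  26  93 138  21  90 133  17  83 125  33 127 185]
 [ 38 153 219  29 125 186  32 125 182  23 113 170  34 131 192]
 [ 43 196 247  42 187 243  46 180 238  38 160 229  33 149 215]
 [ 47 209 251  48 199 248  47 188 244  38 169 232  35 149 215]
 [ 45 205 251  53 203 249  44 187 244  39 166 232  37 155 221]
 [ 52 206 251  49 205 251  47 202 250  48 192 245  43 184 242]
 [ 52 207 251  52 211 251  53 208 251  45 202 249  56 207 251]
 [ 52 207 251  51 209 251  49 207 251  47 205 251  54 209 251]
 [ 60 211 252  54 212 252  51 207 251  50 209 251  50 206 251]
 [ 53 214 252  53 215 252  52 209 251  53 212 252  52 209 251]
 [ 53 212 252  55 213 252  55 213 252  58 212 252  47 205 251]
 [ 56 196 247  56 190 245  62 196 247  59 191 245  59 193 244]
 [ 73 153 207  80 137 180  79 134 179  76 131 177  81 134 178]
 [ 80 132 172  90 104 120  84 100 117  85  99 117  87 105 120]
 [ 81 122 158  87 100 112  86  97 111  87 100 111  87  99 114]
 [ 83 121 158  88 100 113  78  92 104  79  92 104  86 100 114]
 [ 73 107 154  70  80 115  69
[... 1007 characters left out ...]
0   0 136  13  10 132   9  13 125]
 [ 10  11 132   9  16 133   8  14 137   4   9 135   5   8 125]
 [  5  11 133  15  14 131   6  12 136   5   9 140   6  10 137]
 [ 10  13 137   5   1 128  13  17 141   6  10 142   0   7 142]
 [  9  10 134   9  11 138  10  13 140   7  11 140   0   2 140]
 [ 11  14 135   0   4 134   3  11 138   5  10 141   0   3 141]
 [  6   9 134   7   9 137   7  11 139   4  13 142   6  13 144]]
shoulder bot front [255.99899732 219.08749533]
sh top front [256.04057416 222.85022332]
bow bot front [256.03042641 218.88487311]
bow top front [256.45373727 256.26649375]
bow top back [256.63149627 335.21813042]
tip front [255.85242443 212.219262  ]
tip mid [255.89720487 228.77881145]
```

```bash
python3 -c "
import cv2;im=cv2.imread('pics/w3.png');cv2.imwrite('pics/w3c.png',cv2.resize(im[160:350,205:305],None,fx=3.1,fy=3.1,interpolation=cv2.INTER_CUBIC))"
```

```text
(no output)
```

View pics/w3c.png

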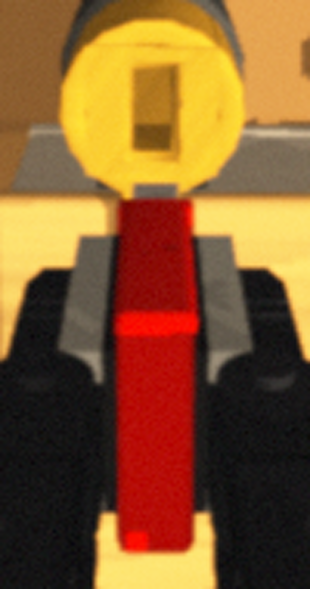

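The enlargement shows the blade tip, the key and the slot in line. The key's offset in the grip cancels the measured slot offset, so I'll go straight down.

```bash
python3 -m handwheel '[{"x":0,"y":0,"z":-0.1,"ax":0,"ay":0,"az":-0.01},{"x":0,"y":0,"z":-0.15,"ax":0,"ay":0,"az":0},{"x":0,"y":0,"z":-0.1,"ax":0,"ay":0,"az":0},{"x":0,"y":0,"z":-0.01,"ax":0,"ay":0,"az":0},{"x":0,"y":0,"z":-0.01,"ax":0,"ay":0,"az":0},{"x":0,"y":0,"z":-0.01,"ax":0,"ay":0,"az":0},{"x":0,"y":0,"z":-0.01,"ax":0,"ay":0,"az":0},{"x":0,"y":0,"z":0,"ax":0,"ay":0,"az":0}]'
```

```text
clock: 7.45
position: [546.3, -306.9, 172.6]
ee_rot: [0.01, 1.0, -0.0, 0.001]
contact_force: [-0.2, -0.3, 0.1]
gripper_width: 9.0
grasp_force: 59.2
```

```bash
python3 -m handwheel '[{"x":0,"y":0,"z":-0.01,"ax":0,"ay":0,"az":0},{"x":0,"y":0,"z":-0.01,"ax":0,"ay":0,"az":0},{"x":0,"y":0,"z":-0.01,"ax":0,"ay":0,"az":0},{"x":0,"y":0,"z":-0.01,"ax":0,"ay":0,"az":0},{"x":0,"y":0,"z":-0.01,"ax":0,"ay":0,"az":0},{"x":0,"y":0,"z":-0.01,"ax":0,"ay":0,"az":0},{"x":0,"y":0,"z":0,"ax":0,"ay":0,"az":0},{"x":0,"y":0,"z":0,"ax":0,"ay":0,"az":0}]'; python3 -c "
from bench import arm;s=arm.read_state();print(s['position'],s['contact_force'],s['wrist_torque'])"
```

```text
clock: 8.25
position: [546.1, -306.9, 159.9]
ee_rot: [0.01, 1.0, -0.0, -0.0]
contact_force: [-0.2, 0.4, -1.4]
gripper_width: 9.4
grasp_force: 59.2
[ 546.09992011 -306.92921809  159.9260641 ] [-0.21269823  0.43797903 -1.41433251] [ 0.04054554 -0.0049026   0.02291913]
```

```bash
python3 -m handwheel '[{"x":0,"y":0,"z":-0.01,"ax":0,"ay":0,"az":0},{"x":0,"y":0,"z":-0.01,"ax":0,"ay":0,"az":0},{"x":0,"y":0,"z":-0.01,"ax":0,"ay":0,"az":0},{"x":0,"y":0,"z":-0.005,"ax":0,"ay":0,"az":0},{"x":0,"y":0,"z":-0.005,"ax":0,"ay":0,"az":0},{"x":0,"y":0,"z":0,"ax":0,"ay":0,"az":0},{"x":0,"y":0,"z":0,"ax":0,"ay":0,"az":0},{"x":0,"y":0,"z":0,"ax":0,"ay":0,"az":0}]'
```

```text
clock: 9.05
position: [546.1, -306.9, 152.3]
ee_rot: [0.01, 1.0, -0.0, 0.0]
contact_force: [-1.2, 1.1, 2.2]
gripper_width: 9.2
grasp_force: 59.7
```

```bash
python3 -m handwheel '[{"x":0,"y":0,"z":-0.005,"ax":0,"ay":0,"az":0},{"x":0,"y":0,"z":-0.005,"ax":0,"ay":0,"az":0},{"x":0,"y":0,"z":0,"ax":0,"ay":0,"az":0},{"x":0,"y":0,"z":0,"ax":0,"ay":0,"az":0},{"x":0,"y":0,"z":0,"ax":0,"ay":0,"az":0},{"x":0,"y":0,"z":0,"ax":0,"ay":0,"az":0},{"x":0,"y":0,"z":0,"ax":0,"ay":0,"az":0},{"x":0,"y":0,"z":0,"ax":0,"ay":0,"az":0}]'; python3 -c "
from bench import arm;s=arm.read_state();print(s['position'],s['contact_force'],s['wrist_torque'])"
```

```text
clock: 9.85
position: [546.1, -306.9, 152.2]
ee_rot: [0.01, 1.0, -0.0, 0.0]
contact_force: [-3.5, 2.9, 8.9]
gripper_width: 9.3
grasp_force: 61.0
[ 546.12210651 -306.93959371  152.19577186] [-3.50265728  2.86907001  8.8943335 ] [0.87142696 1.06047407 0.02150642]
```

```bash
python3 -m handwheel '[{"x":0.0003,"y":0.0012,"z":0,"ax":0,"ay":0,"az":-0.08},{"x":0.0005,"y":0.0011,"z":0,"ax":0,"ay":0,"az":-0.08},{"x":0.0006,"y":0.001,"z":0,"ax":0,"ay":0,"az":-0.08},{"x":0.0007,"y":0.0009,"z":0,"ax":0,"ay":0,"az":-0.08},{"x":0.0008,"y":0.0008,"z":0,"ax":0,"ay":0,"az":-0.08},{"x":0.0009,"y":0.0007,"z":0,"ax":0,"ay":0,"az":-0.08},{"x":0.001,"y":0.0006,"z":0,"ax":0,"ay":0,"az":-0.08},{"x":0,"y":0,"z":0,"ax":0,"ay":0,"az":0}]'; python3 -c "
from bench import arm;s=arm.read_state();print(s['position'],s['contact_force'],s['wrist_torque'],s['joints'])"
```

```text
clock: 10.65
position: [547.7, -305.3, 152.2]
ee_rot: [0.436, 0.9, 0.0, 0.001]
contact_force: [-1.6, 5.2, 9.4]
gripper_width: 9.3
grasp_force: 60.8
[ 547.71196645 -305.27832882  152.21494194] [-1.55541185  5.16357302  9.42565031] [ 1.30004336  0.7927151  -0.03848944] [-2.50768515e-01  4.67498089e-01 -1.19671952e-01  6.86642318e-05
 -9.81472724e-01 -2.22177766e+00]
```

```bash
python3 -m handwheel '[{"x":0.001,"y":0.0004,"z":0,"ax":0,"ay":0,"az":-0.08},{"x":0.001,"y":0.0003,"z":0,"ax":0,"ay":0,"az":-0.08},{"x":0.001,"y":0.0002,"z":0,"ax":0,"ay":0,"az":-0.06},{"x":0,"y":0,"z":0,"ax":0,"ay":0,"az":-0.04},{"x":0,"y":0,"z":0,"ax":0,"ay":0,"az":-0.03},{"x":0,"y":0,"z":0,"ax":0,"ay":0,"az":0},{"x":0,"y":0,"z":0,"ax":0,"ay":0,"az":0},{"x":0,"y":0,"z":0,"ax":0,"ay":0,"az":0}]'; python3 -c "
from bench import arm;s=arm.read_state();print(s['position'],s['contact_force'],s['wrist_torque'],s['joints'])"
```

```text
clock: 11.45
position: [548.9, -304.9, 152.2]
ee_rot: [0.627, 0.779, 0.001, 0.002]
contact_force: [-0.8, 4.2, 8.1]
gripper_width: 9.4
grasp_force: 60.7
[ 548.92202336 -304.94134269  152.2255439 ] [-0.79720875  4.23595658  8.07638636] [ 1.46816533  0.34214631 -0.02904035] [-2.49911748e-01  4.68321890e-01 -1.18049827e-01 -3.90004296e-04
 -9.80870522e-01 -2.67580120e+00]
```

```bash
python3 -m handwheel '[{"x":0,"y":0,"z":0,"ax":0,"ay":0,"az":-0.03},{"x":0,"y":0,"z":0,"ax":0,"ay":0,"az":-0.03},{"x":0,"y":0,"z":0,"ax":0,"ay":0,"az":0},{"x":0,"y":0,"z":0,"ax":0,"ay":0,"az":0},{"x":0,"y":0,"z":0,"ax":0,"ay":0,"az":0},{"x":0,"y":0,"z":0,"ax":0,"ay":0,"az":0},{"x":0,"y":0,"z":0,"ax":0,"ay":0,"az":0},{"x":0,"y":0,"z":0,"ax":0,"ay":0,"az":0}]'; python3 -c "
from bench import arm;s=arm.read_state();print(s['position'],s['ee_rot'],s['contact_force'],s['wrist_torque'],s['joints'][5])"
```

```text
clock: 12.25
position: [549.2, -305.0, 152.2]
ee_rot: [0.663, 0.749, 0.001, 0.002]
contact_force: [-0.6, 4.9, 8.6]
gripper_width: 9.2
grasp_force: 60.6
[ 549.22985401 -305.02490612  152.23974046] [0.66287848 0.74872386 0.001111   0.00186177] [-0.64967961  4.88436066  8.57499781] [ 1.40685333  0.14803395 -0.02277973] -2.770034027792133
```

```bash
python3 -m handwheel '[{"x":0,"y":0,"z":0,"ax":0,"ay":0,"az":-0.03},{"x":0,"y":0,"z":0,"ax":0,"ay":0,"az":-0.03},{"x":0,"y":0,"z":0,"ax":0,"ay":0,"az":0},{"x":0,"y":0,"z":0,"ax":0,"ay":0,"az":0},{"x":0,"y":0,"z":0,"ax":0,"ay":0,"az":0},{"x":0,"y":0,"z":0,"ax":0,"ay":0,"az":0},{"x":0,"y":0,"z":0,"ax":0,"ay":0,"az":0},{"x":0,"y":0,"z":0,"ax":0,"ay":0,"az":0}]'; python3 - <<'E'
from h import *
s=arm.read_state();print(s['position'],s['ee_rot'],s['contact_force'],s['wrist_torque'],s['joints'][5])
cv2.imwrite("pics/t1.png",arm.get_image("top")[:,:,::-1]);cv2.imwrite("pics/w4.png",arm.get_image("wrist")[:,:,::-1])
E
```

```text
clock: 13.05
position: [549.6, -305.1, 152.2]
ee_rot: [0.697, 0.717, 0.001, 0.002]
contact_force: [0.0, 4.5, 7.9]
gripper_width: 9.2
grasp_force: 60.5
[ 549.62109872 -305.130218    152.24801865] [0.69685531 0.71720715 0.00122825 0.00225296] [8.47399301e-04 4.50440407e+00 7.87365744e+00] [ 1.20482569 -0.1280653   0.29408684] -2.863158295021346
```

```bash
python3 -m handwheel '[{"x":0,"y":0,"z":0,"ax":0,"ay":0,"az":0},{"x":0,"y":0,"z":0,"ax":0,"ay":0,"az":0},{"x":0,"y":0,"z":0,"ax":0,"ay":0,"az":0},{"x":0,"y":0,"z":0,"ax":0,"ay":0,"az":0},{"x":0,"y":0,"z":0,"ax":0,"ay":0,"az":0},{"x":0,"y":0,"z":0,"ax":0,"ay":0,"az":0},{"x":0,"y":0,"z":0.03,"ax":0,"ay":0,"az":0},{"x":0,"y":0,"z":0.1,"ax":0,"ay":0,"az":0}]' 0
python3 -m handwheel '[{"x":0,"y":0,"z":0.2,"ax":0,"ay":0,"az":0.08},{"x":0,"y":0,"z":0.2,"ax":0,"ay":0,"az":0.08},{"x":0,"y":0.1,"z":0,"ax":0,"ay":0,"az":0.08},{"x":0,"y":0.2,"z":0,"ax":0,"ay":0,"az":0.08},{"x":0,"y":0.2,"z":0,"ax":0,"ay":0,"az":0.08},{"x":0,"y":0,"z":0,"ax":0,"ay":0,"az":0.08},{"x":0,"y":0,"z":0,"ax":0,"ay":0,"az":0.08},{"x":0,"y":0,"z":0,"ax":0,"ay":0,"az":0.08}]'
python3 -m handwheel '[{"x":0,"y":0,"z":0,"ax":0,"ay":0,"az":0.08},{"x":0,"y":0,"z":0,"ax":0,"ay":0,"az":0.08},{"x":0,"y":0,"z":0,"ax":0,"ay":0,"az":0.08},{"x":0,"y":0,"z":0,"ax":0,"ay":0,"az":0.08},{"x":0,"y":0,"z":0,"ax":0,"ay":0,"az":0.02},{"x":0,"y":0,"z":0,"ax":0,"ay":0,"az":0},{"x":0,"y":0,"z":0,"ax":0,"ay":0,"az":0},{"x":0,"y":0,"z":0,"ax":0,"ay":0,"az":0}]'
python3 - <<'E'
from h import *
c=cam("wrist");s=arm.read_state();im=arm.get_image("wrist")[:,:,::-1];cv2.imwrite("pics/w5.png",im)
M=R.from_quat(s["ee_rot"]).as_matrix();print(s["position"],np.degrees(np.arctan2(M[1,1],M[0,1])),s["joints"]);np.savez("w5",K=c[0],P=c[1],M=c[2])
E
```

```text
clock: 13.95
position: [546.4, -305.0, 174.4]
ee_rot: [0.698, 0.716, -0.001, -0.002]
contact_force: [-0.1, 0.2, -0.1]
gripper_width: 42.5
grasp_force: 0.0
clock: 14.75
position: [547.8, -204.9, 256.8]
ee_rot: [0.263, 0.965, 0.0, 0.0]
contact_force: [0.5, -1.2, -0.4]
gripper_width: 42.8
grasp_force: 0.0
clock: 15.55
position: [547.7, -205.5, 256.2]
ee_rot: [0.003, 1.0, -0.0, 0.0]
contact_force: [0.1, -0.4, 0.3]
gripper_width: 42.7
grasp_force: 0.0
[ 547.67757058 -205.45862347  256.21179404] 89.68106521090422 [-8.21902588e-02  3.12300804e-01 -8.43759421e-02  7.59589741e-06
 -1.17381921e+00 -1.49417546e+00]
```

View pics/w5.png

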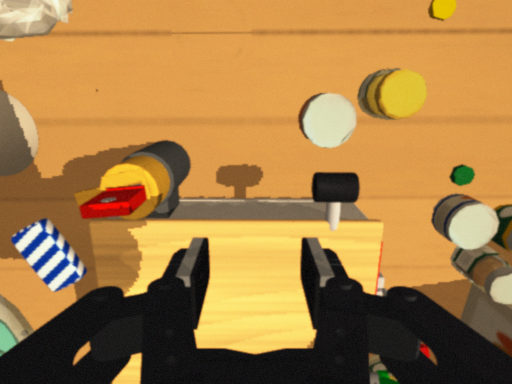

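The key stands in the lock turned across, with the tongue pointing away from the lid at (85,207). The handle is at (335,187). Next I'll measure the handle and box yaw, and move the camera to look at the green arm sideways.

```bash
python3 - <<'E'
from h import *
z=np.load("w5.npz");c=(z["K"],z["P"],z["M"]);im=cv2.imread("pics/w5.png")
m=(im.max(2)<60).astype(np.uint8);m[:160]=0;m[210:]=0;m[:,:300]=0;m[:,372:]=0
p=np.argwhere(m)[:,::-1].astype(np.float32);print(len(p),p.min(0),p.max(0),cv2.minAreaRect(p))
mid=(p.min(0)+p.max(0))/2;print("handle",plane(c,*mid,105))
print(plane(c,p[:,0].min(),mid[1],105),plane(c,p[:,0].max(),mid[1],105))
# front lid edge: wood starts
g=cv2.cvtColor(im,cv2.COLOR_BGR2HSV);pts=[]
for u in list(range(190,310,4))+list(range(345,375,4)):
    col=im[195:240,u].astype(int);wood=(col[:,2]>220)&(col[:,1]>150);v=195+np.argmax(wood);pts.append(plane(c,u,v-.5,110)[:2])
pts=np.array(pts);k=np.polyfit(pts[:,1],pts[:,0],1);r=pts[:,0]-np.polyval(k,pts[:,1]);g=abs(r)<1.5;k=np.polyfit(pts[g,1],pts[g,0],1);print("edge x at y=-220",np.polyval(k,-220),"slope deg",np.degrees(np.arctan(k[0])),g.sum(),len(g))
E
python3 -m handwheel '[{"x":0.1,"y":0.12,"z":0.15,"ax":0,"ay":0,"az":-0.083},{"x":0.1,"y":0.12,"z":0,"ax":0,"ay":0,"az":-0.083},{"x":0.1,"y":0.12,"z":0,"ax":0,"ay":0,"az":-0.083},{"x":0.1,"y":0.12,"z":0,"ax":0,"ay":0,"az":-0.083},{"x":0.1,"y":0.12,"z":0,"ax":0,"ay":0,"az":-0.083},{"x":0.1,"y":0.12,"z":0,"ax":0,"ay":0,"az":-0.083},{"x":0.085,"y":0.14,"z":0,"ax":0,"ay":0,"az":-0.083},{"x":0,"y":0,"z":0,"ax":0,"ay":0,"az":-0.083}]'
python3 -m handwheel '[{"x":0,"y":0,"z":0,"ax":-0.06,"ay":-0.035,"az":0},{"x":0,"y":0,"z":0,"ax":-0.06,"ay":-0.035,"az":0},{"x":0,"y":0,"z":0,"ax":-0.06,"ay":-0.035,"az":0},{"x":0,"y":0,"z":0,"ax":-0.06,"ay":-0.035,"az":0},{"x":0,"y":0,"z":0,"ax":0,"ay":0,"az":0},{"x":0,"y":0,"z":0,"ax":0,"ay":0,"az":0},{"x":0,"y":0,"z":0,"ax":0,"ay":0,"az":0},{"x":0,"y":0,"z":0,"ax":0,"ay":0,"az":0}]'
python3 - <<'E'
from h import *
c=cam("wrist");s=arm.read_state();im=arm.get_image("wrist")[:,:,::-1];cv2.imwrite("pics/w6.png",im)
print(s["position"],s["joints"],c[1]);np.savez("w6",K=c[0],P=c[1],M=c[2])
h=cv2.cvtColor(im,cv2.COLOR_BGR2HSV);g=((h[...,0]>50)&(h[...,0]<70)&(h[...,1]>200)&(h[...,2]>90)).astype(np.uint8)
n,l,st,ce=cv2.connectedComponentsWithStats(g)
for i in range(1,n):
    if st[i,4]>80:print(st[i],ce[i],cv2.minAreaRect(np.argwhere(l==i)[:,::-1].astype(np.float32)))
E
```

```text
1265 [313. 173.] [357. 201.] ((335.0, 187.0), (28.0, 44.0), 90.0)
handle [ 550.37100032 -137.12825044  105.        ]
[ 550.27111652 -156.0295579   105.        ] [ 550.47088455 -118.226861    105.        ]
clock: 16.4
position: [686.3, -30.1, 284.6]
ee_rot: [0.501, 0.865, -0.0, -0.0]
contact_force: [-0.8, -0.7, 0.0]
gripper_width: 42.7
grasp_force: 0.0
clock: 17.2
position: [695.2, -49.4, 298.7]
ee_rot: [0.478, 0.856, -0.1, 0.17]
contact_force: [0.2, 1.1, -0.0]
gripper_width: 42.6
grasp_force: 0.0
[695.22382356 -49.3678587  298.74527614] [ 0.29484535  0.39488173 -0.06726882  0.44797844 -1.05680062 -3.09628063] [635.22003931  47.27474778 384.84687234]
[ 230  138   83   40 1327] [271.36548606 157.92765637] ((270.8086853027344, 156.8354034423828), (22.262531280517578, 83.50269317626953), 73.94001770019531)
[218 272  31  67 668] [236.93562874 306.25898204] ((237.6134033203125, 307.3227233886719), (21.788230895996094, 69.54724884033203), 16.96614646911621)Traceback (most recent call last):
  File "<stdin>", line 11, in <module>
    raise TypeError("expected non-empty vector for x")
TypeError: expected non-empty vector for x
```

View pics/w6.png

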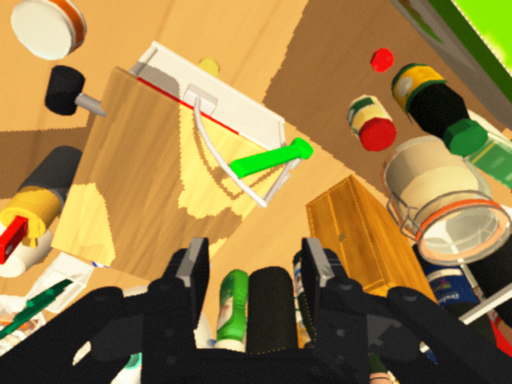

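The picture shows the green arm from its tip (233,168) to the hub (303,149), with the gauge arc behind it. The handle is at (65,90), and the lid front edge and wall are clear.

```bash
python3 - <<'E'
from h import *
z=np.load("w6.npz");c=(z["K"],z["P"],z["M"]);im=cv2.imread("pics/w6.png");h=cv2.cvtColor(im,cv2.COLOR_BGR2HSV)
g=((h[...,0]>50)&(h[...,0]<70)&(h[...,1]>180)&(h[...,2]>80));g[:130]=0;g[185:]=0;g[:,:222]=0;g[:,320:]=0
def cy(u,v,y,psi):
    P,d=ray(c,u,v);n=np.array([-np.sin(psi),np.cos(psi),0]);o=np.array([715,y,140.]);return P+d*(n@(o-P))/(n@d)
T=[];B=[];S=[]
for u in range(228,318):
    v=np.flatnonzero(g[:,u])
    if len(v):
        T.append((u,v.min()-.5));B.append((u,v.max()+.5))
        if u%6==0:print(u,v.min(),v.max(),h[v,u,2][::2].tolist())
T=np.array(T);B=np.array(B)
for psi in(-.015,0,.01):
  for y in(-70,-74,-78):
    o=[]
    for E,lo,hi in((T,236,290),(B,240,284)):
        e=E[(E[:,0]>lo)&(E[:,0]<hi)];q=np.array([cy(*p,y,psi) for p in e]);k=np.polyfit(q[:,0],q[:,2],1);o+=[-np.arctan(k[0])]
    print(psi,y,np.round(o,3),"tip",np.round(cy(231,168,y,psi),1),"hub",np.round(cy(303,150,y,psi),1))
np.savez("TB",T=T,B=B)
E
```

```text
234 161 171 [251, 251, 248, 246, 242, 231]
240 159 177 [230, 234, 234, 242, 252, 252, 250, 248, 246, 231]
246 157 175 [224, 233, 234, 234, 235, 234, 237, 239, 216, 188]
252 156 173 [227, 234, 234, 234, 235, 235, 237, 231, 191]
258 154 171 [229, 233, 234, 234, 233, 235, 238, 231, 192]
264 153 168 [231, 233, 233, 234, 235, 235, 237, 208]
270 151 167 [228, 232, 233, 235, 236, 236, 237, 208, 180]
276 149 165 [226, 232, 234, 235, 234, 235, 236, 206, 169]
282 147 162 [199, 231, 233, 233, 234, 235, 236, 205]
288 146 160 [227, 231, 234, 232, 235, 236, 228, 183]
294 140 158 [172, 196, 218, 230, 231, 232, 234, 237, 228, 181]
300 138 157 [225, 232, 236, 238, 246, 250, 243, 236, 226, 191]
306 142 158 [230, 233, 233, 237, 246, 250, 245, 237, 209]
312 149 152 [231, 234]
-0.015 -70 [0.91  0.903] tip [686.7 -69.6 202.5] hub [758.5 -70.7 116.7]
-0.015 -74 [0.91  0.903] tip [688.5 -73.6 196.2] hub [762.7 -74.7 107.5]
-0.015 -78 [0.91  0.903] tip [690.2 -77.6 189.9] hub [767.  -78.8  98.3]
0 -70 [0.904 0.898] tip [686.9 -70.  201.8] hub [757.8 -70.  118.2]
0 -74 [0.904 0.898] tip [688.6 -74.  195.6] hub [762.  -74.  109.1]
0 -78 [0.904 0.898] tip [690.4 -78.  189.4] hub [766.2 -78.  100. ]
0.01 -70 [0.9   0.894] tip [687.  -70.3 201.4] hub [757.4 -69.6 119.2]
0.01 -74 [0.9   0.894] tip [688.8 -74.3 195.2] hub [761.5 -73.5 110.2]
0.01 -78 [0.9   0.894] tip [690.5 -78.2 189. ] hub [765.6 -77.5 101.2]
```

```bash
python3 - <<'E'
from h import *
z=np.load("w6.npz");c=(z["K"],z["P"],z["M"]);im=cv2.imread("pics/w6.png");h=cv2.cvtColor(im,cv2.COLOR_BGR2HSV)
r=((h[...,0]<8)|(h[...,0]>172))&(h[...,1]>170)&(h[...,2]>110);r[:60]=0;r[140:]=0;r[:,:125]=0;r[:,245:]=0
p=np.argwhere(r)[:,::-1].astype(float);print(len(p),p.min(0),p.max(0))
k=np.polyfit(p[:,0],p[:,1],1);q=abs(p[:,1]-np.polyval(k,p[:,0]))<3;p=p[q]
W=np.array([plane(c,*x,100)[:2] for x in p]);k=np.polyfit(W[:,0],W[:,1],1);print("yaw",k[0],W.min(0),W.max(0),"y at 650",np.polyval(k,650))
def cy(u,v,y):
    P,d=ray(c,u,v);return P+d*(y-P[1])/d[1]
W=np.array([cy(*x,-93) for x in p]);k=np.polyfit(W[:,0],W[:,2],1);print("slope y=-93",k[0],"z at 650",np.polyval(k,650))
# wall foot line: white to wood transition above red line
g=cv2.cvtColor(im,cv2.COLOR_BGR2HSV)[...,1];F=[]
for u in range(165,270,3):
    v=np.arange(40,130);s=g[40:130,u];w=np.flatnonzero((s<60)&(im[40:130,u].min(1)>120))
    if len(w):F.append((u,40+w.min()-.5))
F=np.array(F);W=np.array([plane(c,*x,0)[:2] for x in F]);k=np.polyfit(W[:,0],W[:,1],1);e=W[:,1]-np.polyval(k,W[:,0]);W=W[abs(e)<3];k=np.polyfit(W[:,0],W[:,1],1);print("foot yaw",k[0],np.polyval(k,650),len(W),len(F))
E
```

```text
271 [137.  77.] [237. 133.]
yaw -0.008585342317534723 [600.54741938 -96.95540326] [700.64515296 -93.72711224] y at 650 -95.58287762067046
slope y=-93 0.017219994947306583 z at 650 105.1471072753601
foot yaw -0.009463365917464824 -97.28985949211106 35 35
```

```bash
python3 -m handwheel '[{"x":0,"y":0,"z":0.05,"ax":0.06,"ay":0.035,"az":0},{"x":0,"y":0,"z":0.05,"ax":0.06,"ay":0.035,"az":0},{"x":0,"y":0,"z":0,"ax":0.06,"ay":0.035,"az":0},{"x":0,"y":0,"z":0,"ax":0.06,"ay":0.035,"az":0},{"x":-0.1,"y":-0.06,"z":0,"ax":0,"ay":0,"az":0.08},{"x":-0.15,"y":-0.1,"z":0,"ax":0,"ay":0,"az":0.08},{"x":-0.15,"y":-0.1,"z":-0.02,"ax":0,"ay":0,"az":0.08},{"x":-0.15,"y":-0.1,"z":-0.02,"ax":0,"ay":0,"az":0.08}]' 0.6
python3 -m handwheel '[{"x":-0.1,"y":-0.05,"z":-0.05,"ax":0,"ay":0,"az":0.08},{"x":0,"y":0,"z":-0.1,"ax":0,"ay":0,"az":0.08},{"x":0,"y":0,"z":-0.1,"ax":0,"ay":0,"az":0.08},{"x":0,"y":0,"z":-0.1,"ax":0,"ay":0,"az":0.08},{"x":0,"y":0,"z":0,"ax":0,"ay":0,"az":0.02},{"x":0,"y":0,"z":0,"ax":0,"ay":0,"az":0},{"x":0,"y":0,"z":0,"ax":0,"ay":0,"az":0},{"x":0,"y":0,"z":0,"ax":0,"ay":0,"az":0}]'
python3 - <<'E'
from h import *
s=arm.read_state();M=R.from_quat(s["ee_rot"]).as_matrix();print(s["position"],np.degrees(np.arctan2(M[1,1],M[0,1])),M[:,2],s["joints"])
E=M.copy();psi=-.009
T=np.c_[[-np.cos(psi),-np.sin(psi),0],[-np.sin(psi),np.cos(psi),0],[0,0,-1]]
print("turn shares",np.degrees(R.from_matrix(T@M.T).as_rotvec())/90)
print("shift shares to above handle",(np.array([550.4,-137.1,105])-s["position"])/200)
E
```

```text
clock: 18.05
position: [584.1, -122.0, 310.5]
ee_rot: [0.252, 0.968, 0.006, -0.018]
contact_force: [0.5, 0.2, -0.2]
gripper_width: 68.2
grasp_force: 0.0
clock: 18.85
position: [565.4, -131.2, 241.3]
ee_rot: [-0.01, 1.0, 0.0, -0.018]
contact_force: [0.8, -0.3, 1.1]
gripper_width: 68.2
grasp_force: 0.0
[ 565.3730958  -131.22574388  241.32138646] 91.12162027702473 [-3.60358669e-02  6.11477023e-04 -9.99350310e-01] [ 0.049662    0.33211023 -0.0934032  -0.00259393 -1.18125303 -1.59983037]
turn shares [-0.00071746 -0.02293898 -0.01820516]
shift shares to above handle [-0.07486548 -0.02937128 -0.68160693]
```

```bash
python3 -m handwheel '[{"x":-0.075,"y":-0.03,"z":-0.1,"ax":0,"ay":-0.023,"az":-0.018},{"x":0,"y":0,"z":-0.12,"ax":0,"ay":0,"az":0},{"x":0,"y":0,"z":-0.12,"ax":0,"ay":0,"az":0},{"x":0,"y":0,"z":-0.12,"ax":0,"ay":0,"az":0},{"x":0,"y":0,"z":-0.12,"ax":0,"ay":0,"az":0},{"x":0,"y":0,"z":-0.1,"ax":0,"ay":0,"az":0},{"x":0,"y":0,"z":0,"ax":0,"ay":0,"az":0},{"x":0,"y":0,"z":0,"ax":0,"ay":0,"az":0}]'
python3 -m handwheel '[{"x":0,"y":0,"z":0,"ax":0,"ay":0,"az":0},{"x":0,"y":0,"z":0,"ax":0,"ay":0,"az":0},{"x":0,"y":0,"z":0,"ax":0,"ay":0,"az":0},{"x":0,"y":0,"z":0,"ax":0,"ay":0,"az":0},{"x":0,"y":0,"z":0,"ax":0,"ay":0,"az":0},{"x":0,"y":0,"z":0,"ax":0,"ay":0,"az":0},{"x":0,"y":0,"z":0,"ax":0,"ay":0,"az":0},{"x":0,"y":0,"z":0,"ax":0,"ay":0,"az":0}]' -1
python3 - <<'E'
from h import *
s=arm.read_state();print(s["position"],s["contact_force"],s["wrist_torque"])
for t in np.linspace(0,.904,17)[1:]:
    print(round(t,3),np.round(np.array([210*(1-np.cos(t)),-.009*210*(1-np.cos(t)),210*np.sin(t)])/200,3))
E
```

```text
clock: 19.65
position: [550.6, -137.3, 105.4]
ee_rot: [0.004, 1.0, 0.0, -0.0]
contact_force: [-0.0, 0.1, 0.4]
gripper_width: 68.1
grasp_force: 0.0
clock: 20.45
position: [550.8, -137.0, 106.2]
ee_rot: [0.004, 1.0, 0.0, 0.001]
contact_force: [-1.7, 1.8, 5.5]
gripper_width: 35.3
grasp_force: 61.3
[ 550.75685373 -137.01703925  106.24867364] [-1.69610216  1.81138366  5.54802365] [ 0.65311439  0.37037363 -0.10538988]
0.056 [ 0.002 -0.     0.059]
0.113 [ 0.007 -0.     0.118]
0.17 [ 0.015 -0.     0.177]
0.226 [ 0.027 -0.     0.235]
0.283 [ 0.042 -0.     0.293]
0.339 [ 0.06  -0.001  0.349]
0.396 [ 0.081 -0.001  0.405]
0.452 [ 0.105 -0.001  0.459]
0.509 [ 0.133 -0.001  0.511]
0.565 [ 0.163 -0.001  0.562]
0.622 [ 0.196 -0.002  0.611]
0.678 [ 0.232 -0.002  0.659]
0.734 [ 0.271 -0.002  0.704]
0.791 [ 0.312 -0.003  0.747]
0.848 [ 0.355 -0.003  0.787]
0.904 [ 0.401 -0.004  0.825]
```

```bash
python3 -m handwheel '[{"x":0,"y":0,"z":0.02,"ax":0,"ay":0,"az":0},{"x":0.002,"y":0,"z":0.039,"ax":0,"ay":0,"az":0},{"x":0,"y":0,"z":0,"ax":0,"ay":0,"az":0},{"x":0,"y":0,"z":0,"ax":0,"ay":0,"az":0},{"x":0,"y":0,"z":0,"ax":0,"ay":0,"az":0},{"x":0,"y":0,"z":0,"ax":0,"ay":0,"az":0},{"x":0,"y":0,"z":0,"ax":0,"ay":0,"az":0},{"x":0,"y":0,"z":0,"ax":0,"ay":0,"az":0}]'
```

```text
clock: 21.25
position: [551.1, -137.1, 116.2]
ee_rot: [0.004, 1.0, 0.001, 0.0]
contact_force: [5.3, 1.3, -4.4]
gripper_width: 34.9
grasp_force: 60.4
```

```bash
python3 -m handwheel '[{"x":0.005,"y":0,"z":0.059,"ax":0,"ay":0,"az":0},{"x":0.008,"y":0,"z":0.059,"ax":0,"ay":0,"az":0},{"x":0.012,"y":0,"z":0.058,"ax":0,"ay":0,"az":0},{"x":0.015,"y":0,"z":0.058,"ax":0,"ay":0,"az":0},{"x":0.018,"y":-0.001,"z":0.056,"ax":0,"ay":0,"az":0},{"x":0.021,"y":0,"z":0.056,"ax":0,"ay":0,"az":0},{"x":0.024,"y":0,"z":0.054,"ax":0,"ay":0,"az":0},{"x":0,"y":0,"z":0,"ax":0,"ay":0,"az":0}]'
```

```text
clock: 22.05
position: [571.9, -137.2, 196.4]
ee_rot: [0.004, 1.0, 0.001, 0.0]
contact_force: [5.2, 0.2, -5.2]
gripper_width: 35.0
grasp_force: 60.9
```

```bash
python3 -m handwheel '[{"x":0.028,"y":0,"z":0.052,"ax":0,"ay":0,"az":0},{"x":0.03,"y":0,"z":0.051,"ax":0,"ay":0,"az":0},{"x":0.033,"y":-0.001,"z":0.049,"ax":0,"ay":0,"az":0},{"x":0.036,"y":0,"z":0.048,"ax":0,"ay":0,"az":0},{"x":0.039,"y":0,"z":0.045,"ax":0,"ay":0,"az":0},{"x":0.041,"y":-0.001,"z":0.043,"ax":0,"ay":0,"az":0},{"x":0.043,"y":0,"z":0.04,"ax":0,"ay":0,"az":0},{"x":0.046,"y":-0.001,"z":0.038,"ax":0,"ay":0,"az":0}]'
python3 -m handwheel '[{"x":0,"y":0,"z":0,"ax":0,"ay":0,"az":0},{"x":0,"y":0,"z":0,"ax":0,"ay":0,"az":0},{"x":0,"y":0,"z":0,"ax":0,"ay":0,"az":0},{"x":0,"y":0,"z":0,"ax":0,"ay":0,"az":0},{"x":0,"y":0,"z":0,"ax":0,"ay":0,"az":0},{"x":0,"y":0,"z":0,"ax":0,"ay":0,"az":0},{"x":0,"y":0,"z":0,"ax":0,"ay":0,"az":0},{"x":0,"y":0,"z":0,"ax":0,"ay":0,"az":0}]'
python3 - <<'E'
from h import *
s=arm.read_state();print(s["position"],s["contact_force"])
d=s["position"]-np.array([550.76,-137.02,106.25]);print(d,np.arcsin(d[2]/210),np.arccos(1-d[0]/210))
for n in("side","wrist"):
    c=cam(n);np.savez("f"+n,K=c[0],P=c[1],M=c[2]);cv2.imwrite(f"pics/f{n}.png",arm.get_image(n)[:,:,::-1])
c=cam("side");im=cv2.imread("pics/fside.png")
def P3(t,yo,r):return np.array([760.8-r*np.cos(t),yo,105+r*np.sin(t)])
for n,yo,r in(("arm tip",-74,110),("arm hub",-74,0),("lid front top",-92,180),("lid hinge",-92,0)):print(n,np.round(proj(c,P3(.904,yo,r)),1))
h=cv2.cvtColor(im,cv2.COLOR_BGR2HSV);g=((h[...,0]>50)&(h[...,0]<70)&(h[...,1]>180)&(h[...,2]>80));g=g[140:190,225:275]
p=np.argwhere(g)[:,::-1]+[225,140];vx=cv2.fitLine(p.astype(np.float32),cv2.DIST_L2,0,.01,.01).ravel();print("green",len(p),p.min(0),p.max(0),vx,np.degrees(np.arctan2(vx[1],vx[0])))
E
```

```text
clock: 22.85
position: [627.5, -137.8, 266.6]
ee_rot: [0.004, 1.0, 0.001, -0.006]
contact_force: [0.6, 1.0, -5.8]
gripper_width: 35.4
grasp_force: 60.3
clock: 23.65
position: [630.3, -137.8, 268.9]
ee_rot: [0.004, 1.0, 0.001, -0.001]
contact_force: [4.4, 0.2, -12.3]
gripper_width: 34.7
grasp_force: 60.9
[ 630.32007834 -137.83113241  268.87055781] [  4.40734505   0.20654508 -12.33874294]
[ 79.56007834  -0.81113241 162.62055781] 0.8857403148679023 0.9005966519604507
arm tip [251.8 156.3]
arm hub [237.5 174.1]
lid front top [263.8 143.2]
lid hinge [239.8 172.9]
green 87 [234 156] [251 176] [  0.62243336  -0.7826728  242.63219    166.54024   ] -51.50595
```

```bash
python3 - <<'E'
from h import *
c=cam("side");a=cv2.imread("pics/side0.png").astype(int);b=cv2.imread("pics/fside.png").astype(int)
m=abs(a-b).max(2)>25
def cy(u,v,y):
    P,d=ray(c,u,v);n=np.array([.009,1,0]);o=np.array([715,y,140.]);return P+d*(n@(o-P))/(n@d)
L=[]
for v in range(138,176):
    u=np.flatnonzero(m[v,225:300])+225
    if len(u):
        L.append((u[0]-.5,v))
        if v%3==0:print(v,u[:14],b[v,u[0]].tolist())
L=np.array(L);np.save("L",L)
s=b.astype(np.uint8);h=cv2.cvtColor(s,cv2.COLOR_BGR2HSV);g=((h[...,0]>45)&(h[...,0]<75)&(h[...,1]>150)&(h[...,2]>70))
G=[]
for v in range(157,176):
    u=np.flatnonzero(g[v,228:262])+228;
    if len(u):G.append((u.min()-.5,v,u.max()+.5))
G=np.array(G);print(G.tolist())
for col in(0,2):
    q=np.array([cy(x[col],x[1],-72) for x in G[1:-3]]);print("arm",-np.arctan(1/np.polyfit(q[:,2],q[:,0],1)[0]))
e=L[(L[:,1]>146)&(L[:,1]<166)];q=np.array([cy(*x,-92) for x in e]);k=np.polyfit(q[:,2],q[:,0],1);r=q[:,0]-np.polyval(k,q[:,2]);print("lid",-np.arctan(1/k[0]),r.std())
w=np.load("fwrist.npz");c=(w["K"],w["P"],w["M"])
for t in(.86,.9,.94):print(t,[np.round(proj(c,[760.8-180*np.cos(t)+5*np.sin(t),-222.1+d,105+180*np.sin(t)+5*np.cos(t)]),1) for d in(-130,-60,60,130)])
im=cv2.imread("pics/fwrist.png");
for u in(130,160,190,380,410,430):print(u,[(v,im[v,u].tolist()) for v in range(150,384,9)])
E
```

```text
138 [269 270 271 273 274 275 276 277 278 279 280 281 282 283] [31, 42, 49]
141 [273 274 275 276 277 278 279 280 281 282 283 284 285 286] [69, 95, 115]
144 [264 265 266 267 268 271 272 273 274 275 276 277 278 279] [60, 134, 193]
147 [261 262 263 264 265 266 267 268 269 270 271 272 273 274] [47, 110, 177]
150 [257 258 259 260 261 262 263 264 265 266 267 268 269 270] [24, 96, 96]
153 [254 255 256 257 258 259 260 261 262 263 264 265 266 267] [20, 113, 84]
156 [253 254 255 256 257 258 259 261 262 263 264 265 266 267] [26, 87, 141]
159 [252 255 256 257 260 261 262 263 264 265 266 267 268 269] [28, 76, 98]
162 [249 250 251 252 253 254 259 260 261 262 263 264 265 266] [18, 98, 71]
165 [247 248 249 250 251 252 253 254 255 256 257 259 260 261] [27, 92, 92]
168 [248 249 250 251 252 253 254 255 256 257 258 259 260 261] [27, 59, 83]
171 [242 243 244 245 246 247 248 249 250 251 252 253 254 255] [25, 90, 75]
174 [245 246 247 248 249 250 251 252 253 254 255 256 257 258] [71, 98, 117]
[[247.5, 157.0, 252.5], [246.5, 158.0, 251.5], [246.5, 159.0, 250.5], [245.5, 160.0, 250.5], [244.5, 161.0, 249.5], [
[... 3497 characters left out ...]
 (330, [21, 20, 21]), (339, [33, 44, 50]), (348, [53, 74, 88]), (357, [21, 19, 20]), (366, [21, 19, 20]), (375, [18, 13, 17])]
430 [(150, [188, 228, 225]), (159, [186, 226, 222]), (168, [128, 174, 202]), (177, [89, 124, 143]), (186, [43, 82, 113]), (195, [47, 86, 112]), (204, [63, 77, 86]), (213, [96, 125, 135]), (222, [62, 81, 97]), (231, [62, 85, 98]), (240, [72, 92, 106]), (249, [71, 90, 105]), (258, [70, 95, 108]), (267, [69, 92, 106]), (276, [70, 92, 108]), (285, [73, 92, 107]), (294, [71, 91, 109]), (303, [68, 89, 104]), (312, [18, 18, 21]), (321, [22, 22, 21]), (330, [15, 17, 19]), (339, [21, 23, 20]), (348, [21, 22, 22]), (357, [21, 22, 23]), (366, [18, 17, 12]), (375, [16, 18, 16])]
```

```bash
python3 - <<'E'
from h import *
w=np.load("fwrist.npz");c=(w["K"],w["P"],w["M"]);im=cv2.imread("pics/fwrist.png")
for u in(20,60,100,150):print(u,[(v,im[v,u].tolist()) for v in range(258,300,2)])
for t in(.88,.9,.92):
  for o in(-5,5):print(t,o,[np.round(proj(c,[760.8-180*np.cos(t)+o*np.sin(t),y,105+180*np.sin(t)+o*np.cos(t)]),1) for y in(-240,-190)])
L=np.load("L.npy");s=cam("side")
def cy(u,v,y):
    P,d=ray(s,u,v);n=np.array([.009,1,0]);o=np.array([715,y,140.]);return P+d*(n@(o-P))/(n@d)
print([tuple(x) for x in L[4:]])
q=np.array([cy(*x,-92) for x in L if (x[1] in(144,145,146,147,148,149,150,151,152,153,164,165,171,172))]);k=np.polyfit(q[:,2],q[:,0],1);r=q[:,0]-np.polyval(k,q[:,2]);g=abs(r)<3;k=np.polyfit(q[g,2],q[g,0],1);print(-np.arctan(1/k[0]),r.round(1))
E
```

```text
20 [(258, [45, 93, 140]), (260, [43, 92, 140]), (262, [46, 94, 141]), (264, [47, 95, 140]), (266, [53, 99, 145]), (268, [46, 94, 135]), (270, [56, 113, 162]), (272, [60, 129, 184]), (274, [64, 135, 190]), (276, [69, 138, 195]), (278, [63, 138, 194]), (280, [66, 139, 195]), (282, [60, 132, 189]), (284, [64, 133, 188]), (286, [49, 108, 152]), (288, [43, 90, 128]), (290, [44, 90, 130]), (292, [44, 90, 133]), (294, [41, 84, 127]), (296, [43, 89, 129]), (298, [39, 86, 131])]
60 [(258, [64, 81, 93]), (260, [69, 84, 97]), (262, [66, 81, 96]), (264, [65, 82, 92]), (266, [66, 82, 96]), (268, [47, 93, 131]), (270, [56, 112, 164]), (272, [59, 129, 184]), (274, [63, 136, 192]), (276, [65, 137, 193]), (278, [69, 142, 200]), (280, [65, 139, 197]), (282, [65, 138, 194]), (284, [60, 130, 184]), (286, [46, 104, 153]), (288, [46, 94, 135]), (290, [45, 90, 134]), (292, [45, 93, 135]), (294, [42, 88, 125]), (296, [37, 85, 125]), (298, [45, 92, 135])]
100 [(258, [124, 158, 180]), (260, [91, 114, 132]), (262, [85, 107, 123]), (264, [86, 106, 121]), (266, [85, 104, 120]), (268, [51, 93, 131]), (270, [48, 1
[... 1877 characters left out ...]
(160.0)), (np.float64(249.5), np.float64(161.0)), (np.float64(248.5), np.float64(162.0)), (np.float64(248.5), np.float64(163.0)), (np.float64(247.5), np.float64(164.0)), (np.float64(246.5), np.float64(165.0)), (np.float64(245.5), np.float64(166.0)), (np.float64(244.5), np.float64(167.0)), (np.float64(247.5), np.float64(168.0)), (np.float64(243.5), np.float64(169.0)), (np.float64(241.5), np.float64(170.0)), (np.float64(241.5), np.float64(171.0)), (np.float64(241.5), np.float64(172.0)), (np.float64(241.5), np.float64(173.0)), (np.float64(244.5), np.float64(174.0)), (np.float64(246.5), np.float64(175.0))]
0.9178422814472931 [-5.6 -4.7 -3.7 -2.8 -1.8  3.2  4.2  5.2  6.1  7.1 -2.6 -1.6  0.2 -3. ]
```

```bash
python3 -m handwheel '[{"x":0.007,"y":0,"z":0.002,"ax":0,"ay":0,"az":0},{"x":0.006,"y":0,"z":0.002,"ax":0,"ay":0,"az":0},{"x":0,"y":0,"z":0,"ax":0,"ay":0,"az":0},{"x":0,"y":0,"z":0,"ax":0,"ay":0,"az":0},{"x":0,"y":0,"z":0,"ax":0,"ay":0,"az":0},{"x":0,"y":0,"z":0,"ax":0,"ay":0,"az":0},{"x":0,"y":0,"z":0,"ax":0,"ay":0,"az":0},{"x":0,"y":0,"z":0,"ax":0,"ay":0,"az":0}]'
python3 - <<'E'
from h import *
s=arm.read_state();d=s["position"]-np.array([550.76,-137.02,106.25]);print(s["position"],s["contact_force"],np.arctan2(d[2],210-d[0]))
c=cam("wrist");im=arm.get_image("wrist")[:,:,::-1];cv2.imwrite("pics/fw2.png",im);np.savez("fw2",K=c[0],P=c[1],M=c[2])
print([(v,im[v,60].tolist()) for v in range(262,304,2)])
for t in(.88,.9,.92):
  for o in(-5,5):print(t,o,[np.round(proj(c,[760.8-180*np.cos(t)+o*np.sin(t),y,105+180*np.sin(t)+o*np.cos(t)]),1) for y in(-240,)])
w=np.load("w5.npz");c=(w["K"],w["P"],w["M"]);im=cv2.imread("pics/w5.png")
for u in(220,280):print(u,[(v,im[v,u].tolist()) for v in range(194,230,2)])
print(proj(c,[580.8,-220,110]),proj(c,[580.8,-220,100]),plane(c,250,222,110),plane(c,250,224,110))
E
```

```text
clock: 24.55
position: [632.7, -137.9, 270.7]
ee_rot: [0.004, 1.0, 0.001, -0.001]
contact_force: [2.6, 1.6, -8.7]
gripper_width: 35.0
grasp_force: 61.4
[ 632.68039747 -137.89093574  270.7074377 ] [ 2.5853556   1.60742525 -8.67795066] 0.909115982389061
[(262, [65, 81, 91]), (264, [65, 79, 93]), (266, [54, 83, 109]), (268, [47, 103, 150]), (270, [57, 125, 179]), (272, [60, 135, 190]), (274, [61, 137, 193]), (276, [63, 139, 194]), (278, [64, 140, 195]), (280, [64, 138, 194]), (282, [64, 135, 189]), (284, [55, 117, 169]), (286, [46, 94, 137]), (288, [44, 90, 131]), (290, [42, 90, 131]), (292, [41, 86, 126]), (294, [44, 87, 125]), (296, [45, 94, 134]), (298, [44, 95, 139]), (300, [44, 97, 140]), (302, [51, 98, 143])]
0.88 -5 [array([ 57.8, 264. ])]
0.88 5 [array([ 53.3, 283.9])]
0.9 -5 [array([ 56.1, 271. ])]
0.9 5 [array([ 51.7, 291.3])]
0.92 -5 [array([ 54.5, 278.2])]
0.92 5 [array([ 50.3, 298.9])]
220 [(194, [75, 154, 220]), (196, [65, 138, 201]), (198, [76, 104, 128]), (200, [148, 186, 209]), (202, [99, 122, 142]), (204, [83, 104, 119]), (206, [81, 101, 117]), (208, [83, 100, 117]), (210, [81, 102, 118]), (212, [83, 103, 120]), (214, [82, 101, 118]), (216, [87, 105, 123]), (218, [73, 101, 124]), (220, [64, 132, 185]), (222, [91, 195, 244]), (224, [105, 214, 251]), (226, [106, 220, 252]), (228, [105, 219, 252])]
280 [(194, [77, 160, 225]), (196, [70, 141, 204]), (198, [68, 101, 130]), (200, [126, 157, 178]), (202, [107, 136, 156]), (204, [92, 113, 132]), (206, [84, 102, 118]), (208, [81, 101, 119]), (210, [77, 101, 116]), (212, [78, 100, 114]), (214, [85, 105, 120]), (216, [84, 103, 120]), (218, [75, 100, 121]), (220, [60, 124, 175]), (222, [93, 195, 245]), (224, [105, 215, 251]), (226, [105, 218, 252]), (228, [99, 214, 251])]
[238.94599151 222.71218363] [239.45108702 218.64242677] [ 580.18779026 -210.36708681  110.        ] [ 582.0521861 -210.3842897  110.       ]
```

```bash
python3 - <<'E'
from h import *
c=cam("side");im=arm.get_image("side")[:,:,::-1];cv2.imwrite("pics/fs2.png",im);b=im.astype(int);a=cv2.imread("pics/side0.png").astype(int)
for v in range(142,174,3):
    u0=int(263.2-(v-144)*.81)-6;print(v,u0,[tuple(x) for x in b[v,u0:u0+15].tolist()])
E
```

```text
142 258 [(99, 149, 177), (84, 128, 153), (73, 105, 134), (78, 96, 145), (88, 104, 164), (87, 105, 164), (82, 105, 161), (70, 103, 156), (59, 110, 161), (53, 122, 178), (65, 127, 176), (74, 112, 143), (63, 88, 106), (49, 76, 98), (38, 69, 93)]
145 256 [(121, 181, 207), (114, 171, 200), (101, 153, 181), (85, 130, 155), (72, 109, 137), (59, 107, 153), (54, 130, 189), (54, 136, 196), (45, 112, 163), (33, 77, 114), (30, 64, 92), (28, 59, 84), (28, 58, 82), (27, 57, 81), (28, 57, 82)]
148 253 [(35, 110, 79), (35, 115, 79), (36, 118, 77), (36, 114, 77), (33, 102, 77), (30, 87, 100), (37, 84, 161), (36, 75, 190), (31, 76, 167), (32, 76, 120), (28, 61, 87), (27, 57, 81), (28, 57, 81), (27, 57, 81), (28, 57, 81)]
151 251 [(28, 100, 66), (24, 116, 59), (26, 124, 59), (28, 128, 61), (28, 122, 74), (26, 99, 130), (24, 67, 177), (23, 57, 180), (28, 63, 146), (27, 60, 97), (26, 56, 81), (27, 56, 80), (27, 56, 80), (27, 57, 81), (28, 57, 82)]
154 249 [(112, 148, 165), (90, 134, 138), (51, 114, 82), (20, 110, 59), (16, 106, 89), (18, 89, 151), (20, 63, 176), (24, 55, 148), (26, 58, 105), (27, 57, 83)
[... 710 characters left out ...]
4), (28, 59, 84), (41, 70, 91)]
166 239 [(24, 43, 49), (48, 87, 88), (57, 129, 96), (30, 151, 53), (0, 162, 17), (0, 161, 19), (11, 138, 49), (25, 95, 80), (28, 67, 89), (27, 60, 85), (26, 59, 83), (25, 57, 82), (27, 59, 83), (28, 61, 85), (26, 66, 82)]
169 236 [(19, 35, 41), (20, 40, 42), (20, 70, 42), (15, 133, 32), (4, 166, 15), (0, 165, 14), (0, 156, 27), (16, 124, 59), (27, 81, 79), (27, 60, 81), (26, 58, 82), (28, 61, 85), (33, 65, 91), (41, 75, 105), (50, 86, 115)]
172 234 [(24, 70, 52), (23, 118, 59), (8, 156, 45), (0, 168, 21), (0, 165, 17), (0, 159, 16), (8, 138, 29), (25, 99, 58), (34, 70, 79), (41, 68, 87), (51, 74, 92), (60, 83, 100), (65, 90, 108), (66, 91, 108), (65, 90, 107)]
```

```bash
python3 - <<'E'
from h import *
c=cam("side");im=cv2.imread("pics/fs2.png").astype(float);a=cv2.imread("pics/side0.png").astype(float)
psi=-.009
def X(t,yb,r,o,H=(760.8,-222.5,105)):
    bx=-r*np.cos(t)+o*np.sin(t);return np.array([H[0]+bx*np.cos(psi)-yb*np.sin(psi),H[1]+bx*np.sin(psi)+yb*np.cos(psi),H[2]+r*np.sin(t)+o*np.cos(t)])
def line(t,yb,o,r0,r1,v):
    p,q=proj(c,X(t,yb,r0,o)),proj(c,X(t,yb,r1,o));return p[0]+(v-p[1])*(q[0]-p[0])/(q[1]-p[1])
meas={145:264.5,148:261.7,151:259.3,154:256.5,157:254.6}
for t in(.86,.88,.9,.92,.94):print("lid",t,np.round([line(t,130,-5,100,180,v)-u for v,u in meas.items()],2))
# arm edges: green excess subpixel half-level
for v in range(158,170):
    r=im[v,228:262];g=r[:,1]-np.maximum(r[:,0],r[:,2]);hi=g.max()/2;i=np.flatnonzero(g>hi);l,k=i[0],i[-1]
    L=228+l-(g[l]-hi)/(g[l]-g[l-1]);Rr=228+k+(g[k]-hi)/(g[k]-g[k+1])
    if v%2==0:print(v,round(L,1),round(Rr,1),"pred mid .90",round((line(.9,152,7,20,110,v)+line(.9,152,-7,20,110,v))/2,1),[round(line(.9,152,o,20,110,v),1) for o in(7,-7)])
for r in(0,60,110,180):print(r,proj(c,X(0,130,r,5)),proj(c,X(0,130,r,-5)))
E
```

```text
lid 0.86 [1.71 1.82 1.52 1.63 0.83]
lid 0.88 [0.5  0.73 0.56 0.79 0.13]
lid 0.9 [-0.66 -0.31 -0.35  0.   -0.55]
lid 0.92 [-1.77 -1.3  -1.23 -0.76 -1.19]
lid 0.94 [-2.82 -2.24 -2.06 -1.48 -1.8 ]
158 247.6 251.7 pred mid .90 249.9 [np.float64(247.7), np.float64(252.1)]
160 245.9 250.0 pred mid .90 248.3 [np.float64(246.1), np.float64(250.5)]
162 244.6 248.4 pred mid .90 246.7 [np.float64(244.5), np.float64(248.9)]
164 243.0 246.7 pred mid .90 245.1 [np.float64(242.9), np.float64(247.2)]
166 241.6 245.2 pred mid .90 243.4 [np.float64(241.3), np.float64(245.6)]
168 239.5 243.7 pred mid .90 241.8 [np.float64(239.7), np.float64(244.0)]
0 [239.63876384 171.66920859] [239.65707742 173.95576378]
60 [252.04720254 174.1494715 ] [252.03753668 176.47015189]
110 [262.72301692 176.28340851] [262.68850394 178.63329179]
180 [278.20924864 179.37887661] [278.13741954 181.77086277]
```

```bash
python3 -m handwheel '[{"x":0.005,"y":0,"z":0.003,"ax":0,"ay":0,"az":0},{"x":0.004,"y":0,"z":0.002,"ax":0,"ay":0,"az":0},{"x":0,"y":0,"z":0,"ax":0,"ay":0,"az":0},{"x":0,"y":0,"z":0,"ax":0,"ay":0,"az":0},{"x":0,"y":0,"z":0,"ax":0,"ay":0,"az":0},{"x":0,"y":0,"z":0,"ax":0,"ay":0,"az":0},{"x":0,"y":0,"z":0,"ax":0,"ay":0,"az":0},{"x":0,"y":0,"z":0,"ax":0,"ay":0,"az":0}]'
python3 - <<'E'
from h import *
s=arm.read_state();print(s["position"],s["contact_force"])
im=arm.get_image("side")[:,:,::-1];print([[v]+im[v,int(264.5-(v-145)*.82)-3:int(264.5-(v-145)*.82)+4,2].tolist()+[int(264.5-(v-145)*.82)-3] for v in(145,148,151,154,157)])
w=arm.get_image("wrist")[:,:,::-1];print(w[260:292:2,60,2],[proj(cam("wrist"),[760.8-180*np.cos(.9)+o*np.sin(.9),-240,105+180*np.sin(.9)+o*np.cos(.9)]).round(1) for o in(-5,5)])
k=w[:,:,:];h=cv2.cvtColor(np.ascontiguousarray(k),cv2.COLOR_BGR2HSV);m=((h[...,0]<6)|(h[...,0]>174))&(h[...,1]>200)&(h[...,2]>90);print("red px",m.sum())
E
```

```text
clock: 25.45
position: [634.4, -137.9, 272.0]
ee_rot: [0.004, 1.0, 0.0, -0.001]
contact_force: [-2.5, 3.6, -4.2]
gripper_width: 35.3
grasp_force: 62.0
[ 634.40799936 -137.94886934  271.9601872 ] [-2.52193755  3.57907827 -4.16142955]
[[145, 172, 196, 180, 131, 94, 85, 83, 261], [148, 178, 177, 140, 96, 83, 81, 81, 259], [151, 158, 190, 173, 127, 86, 80, 80, 256], [154, 156, 182, 150, 100, 84, 82, 83, 254], [157, 30, 80, 135, 133, 91, 84, 86, 251]]
[ 98  93 100 130 164 187 194 194 196 196 191 186 152 133 131 129] [array([ 57. , 266.7]), array([ 52.7, 286.9])]
red px 954
```

```bash
python3 -c "
from bench import arm;print(arm.job_done())"
```

```text
the job is handed in; nothing more can be done
None
```

The job is handed in: the box is unlocked with the key left in the lock, and the arm holds the lid by its handle at about 0.90 rad, against about 0.90 measured for the green arm (side camera 0.90, wrist camera 0.89, arm motion about 0.92); the verdict was not shown, and I took no final check that the jar, cup and mug are still in place.

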